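Fit the hinge pins on the reversed dryer door

TASK

This dryer door is being re-hung, and its hinge goes on the side away from the lock hook. Put every hinge pin from the rack into the steel rail on that side, each upright and fully home in a hole of its own: the blind holes are not marked, so slide the pin's tip along the rail until it drops in. When all are in, fold both rail covers fully shut, and leave the other things on the bench where they are.

Things in the scene. Friction and masses are not known exactly. Their poses are not given: they have to be found in the camera images.
- door: round white dryer door, 400 mm in diameter, 22 mm thick, lying fixed on the bench. Origin: centre of its underside; x away from the robot at yaw 0, y to the robot's left, z up. At y = +120 and -120 mm a steel rail, 44 mm wide, runs along x, its flat upper face 44 mm above the bench. Grey end caps, 3 mm higher, cover the rail ends; 132 mm of rail show between them.
- rail_left_mid (a point): middle of the showing length of the left (+y) rail, on its upper face. Both rails have three blind holes on their centre line, 12 mm in diameter, 16 mm deep, 42 mm apart. The middle hole lies anywhere up to 10 mm either way along the door's x from this point, differently on each rail. A pin fully home has its tip 28 mm and its head 64 to 78 mm above the bench
- rail_right_mid (a point): the same for the right (-y) rail: middle of its showing length, on its upper face; the middle hole is up to 10 mm off along the door's x
- lock_hook: the door's lock hook: a steel hook 40 mm tall (its top 62 mm above the bench) on a 50 x 30 mm foot, fixed on the door 62 mm left or right of the centre, beside one of the rails. Origin: centre of the foot's underside. The side it is on differs from start to start
- blank: flat steel blanking plate 50 x 30 x 6 mm with two screw heads, fixed in the other side's place, 62 mm from the door's centre. Origin: centre of its underside
- cover_left (a joint): hinged grey sheet cover (150 g, little friction) of the left rail: 0 = shut over the rail, 1.75 rad = thrown fully open outwards. It stays open by its weight above about 0.8 rad and falls shut by itself below about 0.6. Its hinge runs along the door's x on the rail's outer side. Shut, it leaves 40 mm of height over the rail; pins fully home stand 34 mm proud
- cover_right (a joint): the same for the right rail (mirror image)
- cover_left_hinge (a point): middle of the left cover's hinge line, 156 mm left of the door's centre, 44 mm above the bench. Seen shut, a 3 mm wall stands 43 mm up from it, then a top panel (126 mm long, 72 mm wide, 3 mm thick) reaches inwards to the bead. Fully open, that panel stands nearly upright, leaning outwards, its foot about 42 mm outside the hinge and a little below it
- cover_right_hinge (a point): middle of the right cover's hinge line, 156 mm right of the door's centre and 44 mm above the bench
- cover_left_edge (a point): middle of the bead (10 mm thick) at the left cover's free edge; shut, it lies 72 mm inwards of the hinge and 41.5 mm above it
- cover_right_edge (a point): the same for the right cover
- rack: loose black plastic rack, 180 x 50 x 26 mm, about 0.7 kg, to the left or right of the door. Origin: centre of its underside, long side along its x. Four wells, 13 mm in diameter and 16 mm deep, in a row along x at -66, -22, 22 and 66 mm; the pins stand in them with some play, so they may lean by up to 0.25 rad, heads 46 to 60 mm above the bench
- pin1: steel hinge pin: a shank 10 mm in diameter and 36 mm long (1 mm chamfer at its lower end) under a round head 20 mm in diameter and 14 mm high, 50 mm in all, about 45 g. It may be absent. Origin: centre of its lower end (tip); z runs up the pin
- pin2: steel hinge pin: a shank 10 mm in diameter and 36 mm long (1 mm chamfer at its lower end) under a round head 20 mm in diameter and 14 mm high, 50 mm in all, about 45 g. It may be absent. Origin: centre of its lower end (tip); z runs up the pin
- pin3: steel hinge pin: a shank 10 mm in diameter and 36 mm long (1 mm chamfer at its lower end) under a round head 20 mm in diameter and 14 mm high, 50 mm in all, about 45 g. It may be absent. Origin: centre of its lower end (tip); z runs up the pin
- pin4: steel hinge pin: a shank 10 mm in diameter and 36 mm long (1 mm chamfer at its lower end) under a round head 20 mm in diameter and 14 mm high, 50 mm in all, about 45 g. It may be absent. Origin: centre of its lower end (tip); z runs up the pin
- jar: lidded glass jar, 64 mm in diameter, 75 mm tall, on the bench at the side opposite the rack; origin: centre of its underside
- mug: white mug, 80 mm across, 90 mm tall; bystander; origin: centre of its underside
- screwdriver: screwdriver, 200 mm, lying; bystander
- detergent: detergent bottle, 90 mm in diameter, 220 mm tall; bystander; origin: centre of its underside
- wrench: wrench lying; bystander
- spacer: steel spacer ring, 48 mm across, 12 mm high; bystander; origin: centre of its underside
- dish: shallow white dish, 100 mm across, 30 mm high; bystander; origin: centre of its underside

How it is judged:
By the outcome, as a careful person would: the job done as asked, in the order asked, and still so for the second after the job is handed in, with the robot touching nothing.
Of pin1, pin2, pin3, pin4 only 2 to 3 are there at a start; the rules pass over those that are not, and their reading is None.
At some moment in a run one of rack may be knocked a few centimetres aside while the robot is not near it.
It also fails if it takes over 210 s, if anything falls off the work surface, if the arm or the gripper's body presses on something with over 40 N, if the wrist force passes 120 N, or if a joint passes its speed limit or range.

ROBOT

A 6-joint arm with a two-finger parallel gripper is mounted at the origin on the work surface. World frame = base frame: x ahead of the robot, y to its left, z up, the work surface at z = 0. Lengths are in m, angles in degrees, forces in N, time in s.
With the tool pointing down it reaches from about 0.325 to 0.75 m from the base axis. Payload 7.6 kg.
Tool frame: the origin (TCP) lies on the centre line of the jaws, within the pads' length; the fingertips stand ctrl.tcp_to_tips ahead of it and the grasp point (between the pads) lies 5 mm behind it (ctrl.tcp_to_tips is the distance from the TCP to the fingertips, in m); z points along the fingers, y is the line along which they close (so a half turn about z gives the same grasp; the last joint's range is limited). The gripper opens to 85 mm and grips with 20 to 120 N. Pads are 22 mm wide; open, the fingers measure 114 mm over their backs; the gripper's body (76 mm by 85 mm) begins 54 mm behind the grasp point. The pads swing forward as they close: fully open they stand 13 mm farther back than shut.
Start: joints at [71.144, 2.991, 80.254, -0, 96.75, -4.028], TCP at [0.134, 0.508, 0.214] pointing down, gripper open.
Joint ranges: [-166.34, 166.34], [-52.06, 124.39], [6.96, 135.62], [-60.46, 240.46], [14.63, 156.25], [-167.68, 167.68]. Speed limits (degrees/s): [147.25, 147.25, 172.46, 180, 180, 180].

INTERFACE

Orientations are given as [roll, pitch, yaw] about the fixed x, y, z axes, in that order (R = Rz(yaw) Ry(pitch) Rx(roll)).
In Python, from cell import ctrl, eyes gives the robot as it stands. The module is installed in compiled form; this text tells all that it offers.
- The arm moves only by the tool drive_tool, never from a script. Its argument "targets" is a list of rows, each an object with "claw": the closure in counts, from 0 (fully open) to 255 (shut); "translation": the shift along the tool's x, y, z in m, a list of three; "twist": the turn about the tool's z in degrees. In form: [{"claw": claw, "translation": [x, y, z], "twist": twist}, ...]. A call has 1 to 20 rows; each row shifts and turns the commanded pose from where the row before left it, along the tool's axes as they then stand; what a row does not reach is not made up. A row lasts 1/8 s, in which the tool goes at most 62.5 mm and 10.7 degrees, less where a joint would pass 70% of its speed; a pose out of reach is approached as far as the arm can. A call with a gripper value outside its range is refused whole. The fingers move at their own pace and stop on an object; "force" is the grip in N (left out, the last holds). Time passes only in rows, so rows that do not move let the fingers close. It gives the time, the measured TCP pose, the force, the opening and the grip force at its end, in the units of the state.
- ctrl.read_state(): the state, without advancing time (a new reading comes with each control period).
- eyes.snapshot(name): name is "scene" or "top"; returns a dict with "pixels" (480x640x3 uint8, blue, green, red), "fov_y" (degrees; the focal length in pixels is half the picture's height over the tangent of half this angle, whatever the lens; pixels are square), "cx", "cy" (the principal point, pixels), "origin" and "rotation" of the camera in the world. Camera axes: x right, y up, looking along -z (the intrinsics and any distortion apply to the point x, -y, -z); pixel columns grow to the right and rows downward; lengths in m; the calibration is good to about 2 mm. A picture is of the moment at which its call begins. There is no depth.
- ctrl.job_done(): hands the job in; it is judged then, once.
The state is a dict: "time": time; "qpos": joint angles; "dq": joint speeds; "effort": joint torques, N m; "ee_pos": TCP position; "tool_rot": TCP orientation; "ft_force": force on the tool from outside, world axes, zero at the start; "ft_torque": the same for the moment, N m; "width": opening from 0.0 (shut) to 1.0 (fully open); "gripper_force": force on a finger pad.
Only numpy, scipy, OpenCV 4.12 (cv2) and the standard library are available. Lean on these libraries where they do the work, as an engineer would, in place of code of your own. Each camera call takes 0.05 s, during which the arm holds its last target. There are 200 camera calls.

## Working session

There is one attempt and no reset: what is moved stays moved. The work goes in short steps, Python scripts to look and compute and a tool call to move; the robot and the scene stay as the last step left them, time stands still between calls to the robot, and variables do not carry over. Pictures are saved under pics/ and viewed, at most 14 in all, crops included, and the job is handed in when it is done.

Besides the shell and the picture viewer there is one more tool, called as name(argument=value, ...) on one line, values as JSON. drive_tool: Moves the arm, as the interface text tells. Its arguments: {"type":"object","properties":{"targets":{"type":"array","items":{"type":"object","properties":{"claw":{"type":"number"},"translation":{"type":"array","items":{"type":"number"}},"twist":{"type":"number"}}}},"force":{"type":"number"}},"required":["targets"]}

```bash
mkdir -p pics; cat > h.py <<'E'
import numpy as np, cv2
from cell import ctrl, eyes
def snap(n,f=None):
    s=eyes.snapshot(n)
    if f: cv2.imwrite('pics/'+f,s['pixels'])
    return s
def foc(s): return 240/np.tan(np.radians(s['fov_y'])/2)
def ray(s,u,v,z):
    f=foc(s); d=np.array([(u-s['cx'])/f,-(v-s['cy'])/f,-1]); d=np.array(s['rotation'])@d
    o=np.array(s['origin']); return o+d*(z-o[2])/d[2]
def proj(s,p):
    c=np.array(s['rotation']).T@(np.array(p)-np.array(s['origin'])); f=foc(s)
    return np.array([s['cx']-f*c[0]/c[2], s['cy']+f*c[1]/c[2]])
E
python3 - <<'E'
from h import *
for n in('top','scene'):
    s=snap(n,n+'0.png'); print({k:np.round(v,4) if k!='pixels' else v.shape for k,v in s.items()})
print(ctrl.read_state(),ctrl.tcp_to_tips)
E
```

```text
{'pixels': (480, 640, 3), 'fov_y': np.float64(44.7051), 'cx': np.float64(310.1993), 'cy': np.float64(229.2421), 'origin': array([0.4033, 0.0034, 1.7819]), 'rotation': array([ 5.34370e+00, -2.75000e-02, -9.05348e+01])}
{'pixels': (480, 640, 3), 'fov_y': np.float64(57.7759), 'cx': np.float64(320.0044), 'cy': np.float64(237.6832), 'origin': array([1.0127, 0.4648, 0.9975]), 'rotation': array([ 35.8503,  -0.5372, 135.0694])}
{'time': 0.1, 'qpos': array([ 7.11457936e+01,  3.02412530e+00,  8.03075859e+01, -7.22488125e-04,
        9.67494291e+01, -4.02921228e+00]), 'dq': array([ 0.05223072, -0.05688994, -0.12271597,  0.03926496,  0.08827897,
       -0.03576619]), 'effort': array([ 1.04712082e-03, -3.82581174e+01, -3.60986102e+01, -7.79557035e-05,
        4.75298482e-03,  5.96068867e-05]), 'ee_pos': array([0.13422815, 0.50724622, 0.21344858]), 'tool_rot': array([-1.79919010e+02, -4.98550270e-03,  1.65174918e+02]), 'ft_force': array([-0.59068328, -0.52102865, -0.54691164]), 'ft_torque': array([-0.0408534 ,  0.00093893,  0.03574899]), 'gripper_force': 0.0, 'width': 0.9986197079948312} 0.014
```

```bash
python3 - <<'E'
import re
t=open('h.py').read().replace("    return s\n","    s['rotation']=Rotation.from_euler('xyz',s['rotation'],degrees=True).as_matrix()\n    return s\n",1)
open('h.py','w').write("from scipy.spatial.transform import Rotation\n"+t)
E
```

```text
(no output)
```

View pics/top0.png

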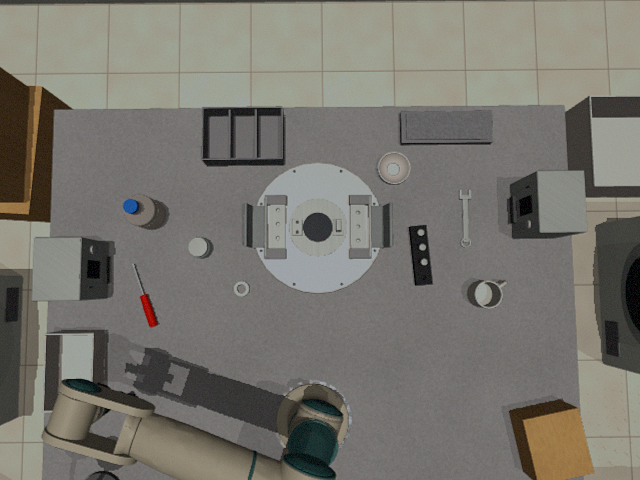

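View pics/scene0.png

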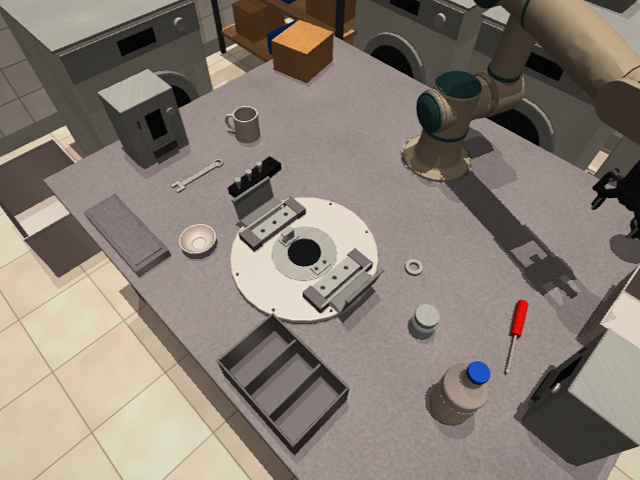

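```bash
python3 - <<'E'
import cv2,numpy as np
a=cv2.imread('pics/top0.png')[150:300,235:445]; b=cv2.imread('pics/scene0.png')[150:330,215:395]
a=cv2.resize(a,(800,571),interpolation=cv2.INTER_CUBIC);b=cv2.resize(b,(600,600),interpolation=cv2.INTER_CUBIC)
cv2.imwrite('pics/a.png',a);cv2.imwrite('pics/b.png',b)
E
```

```text
(no output)
```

View pics/a.png

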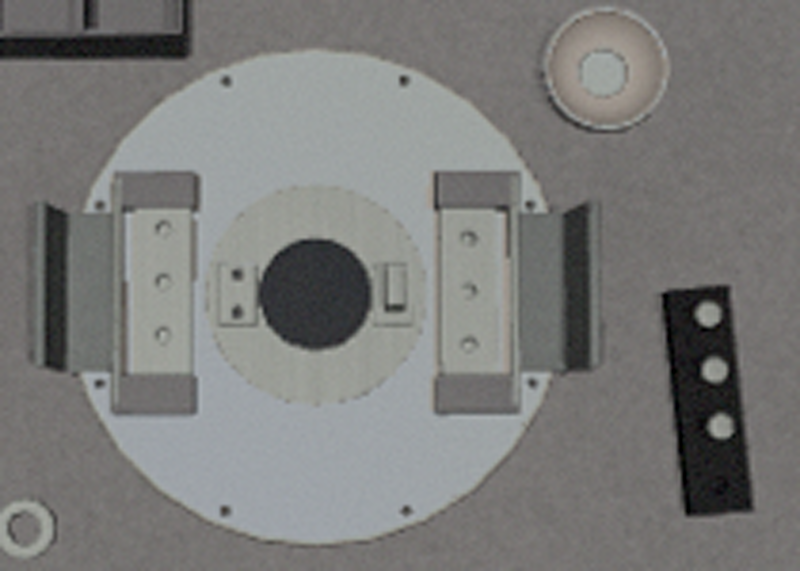

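View pics/b.png

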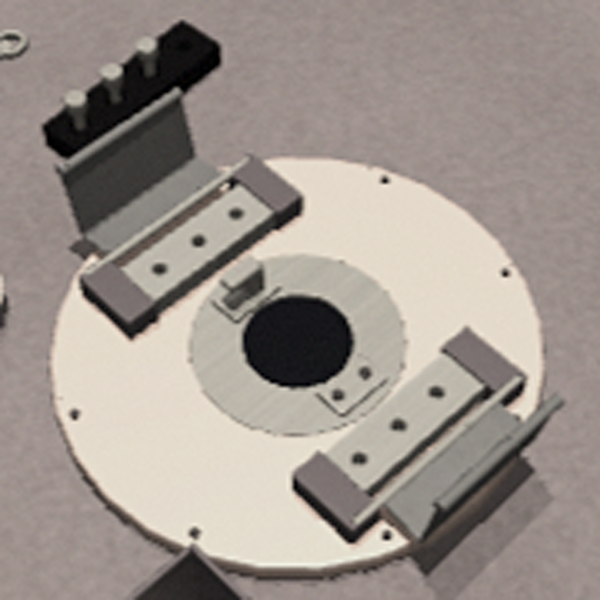

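```bash
cat > m.py <<'E'
from h import *
def cv(p,s,o): return [(p[0]+.5)/s-.5+o[0],(p[1]+.5)/s-.5+o[1]]
t=snap('top');c=snap('scene')
T=lambda x,y,z: ray(t,*cv((x,y),800/210,(235,150)),z)
S=lambda x,y,z: ray(c,*cv((x,y),600/180,(215,150)),z)
np.set_printoptions(precision=4,suppress=True)
print('holesT',*[T(x,y,.044) for x,y in((163,229),(163,282),(163,335))])
print('holesS',*[S(x,y,.044) for x,y in((360,458),(398,425),(437,392))])
print('rholesT',*[T(x,y,.044) for x,y in((468,238),(470,290),(469,344))])
print('pinsT',*[T(x,y,.060) for x,y in((708,314),(715,370),(721,426))])
print('pinsS',*[S(x,y,.060) for x,y in((76,97),(111,71),(147,44))])
print('rackT',*[T(x,y,.026) for x,y in((662,290),(729,286),(752,510),(686,515))])
print('door edges',*[T(x,y,.022) for x,y in((315,50),(315,545))])
print('bead',*[T(x,y,.1) for x,y in((36,205),(36,368),(593,203),(593,368))])
print('endcaps',*[T(x,y,.047) for x,y in((155,172),(155,413),(155,208),(155,374))])
E
python3 m.py
```

```text
holesT [0.6255 0.0989 0.044 ] [0.5836 0.099  0.044 ] [0.5418 0.0992 0.044 ]
holesS [0.6226 0.0958 0.044 ] [0.5817 0.0959 0.044 ] [0.5389 0.0966 0.044 ]
rholesT [ 0.6162 -0.1412  0.044 ] [ 0.575  -0.1421  0.044 ] [ 0.5325 -0.1406  0.044 ]
pinsT [ 0.553  -0.3255  0.06  ] [ 0.5093 -0.3297  0.06  ] [ 0.4659 -0.3332  0.06  ]
pinsS [ 0.5501 -0.3302  0.06  ] [ 0.5078 -0.3334  0.06  ] [ 0.4627 -0.3369  0.06  ]
rackT [ 0.5754 -0.296   0.026 ] [ 0.5781 -0.3492  0.026 ] [ 0.4009 -0.3624  0.026 ] [ 0.3975 -0.3104  0.026 ]
door edges [ 0.7721 -0.0227  0.022 ] [ 0.3767 -0.0185  0.022 ]
bead [0.6377 0.1926 0.1   ] [0.5132 0.1924 0.1   ] [ 0.6353 -0.2324  0.1   ] [ 0.5092 -0.2296  0.1   ]
endcaps [0.6705 0.1048 0.047 ] [0.4806 0.1055 0.047 ] [0.6419 0.1049 0.047 ] [0.5111 0.1054 0.047 ]
```

drive_tool(targets=[{"claw": 0,"translation": [-0.053,-0.024,0],"twist": 0},{"claw": 0,"translation": [-0.053,-0.024,0],"twist": 0},{"claw": 0,"translation": [-0.053,-0.024,0],"twist": 0},{"claw": 0,"translation": [-0.053,-0.024,0],"twist": 0},{"claw": 0,"translation": [-0.053,-0.024,0],"twist": 0},{"claw": 0,"translation": [-0.053,-0.024,0],"twist": 0},{"claw": 0,"translation": [-0.053,-0.024,0],"twist": 0},{"claw": 0,"translation": [0,0,0],"twist": -10},{"claw": 0,"translation": [0,0,0],"twist": -10},{"claw": 0,"translation": [0,0,0],"twist": 0}])

```text
time: 1.45
ee_pos: [0.45, 0.25, 0.214]
tool_rot: [-180.0, -0.0, -174.9]
ft_force: [0.3, 0.2, -0.8]
width: 1.004
gripper_force: 0.0
```

```bash
cat > go.py <<'E'
import sys
from h import *
# usage: go.py x y z yaw : tool-frame shift (at present orientation) and twist
x,y,z,yaw=map(float,sys.argv[1:5]); s=ctrl.read_state()
R=Rotation.from_euler('xyz',s['tool_rot'],degrees=True).as_matrix()
print(np.round(s['time'],2),np.round(s['ee_pos'],4),np.round(s['tool_rot'],2),'d(mm)',np.round(1000*R.T@(np.array([x,y,z])-s['ee_pos']),1),'twist',round((s['tool_rot'][2]-yaw+180)%360-180,2))
E
python3 go.py .5515 -.328 .15 185
```

```text
1.45 [0.45  0.25  0.214] [-1.8000e+02 -2.0000e-02 -1.7494e+02] d(mm) [ -50.1 -584.7   64. ] twist 0.06
```

drive_tool(targets=[{"claw": 0,"translation": [-0.005,-0.0585,0],"twist": 0},{"claw": 0,"translation": [-0.005,-0.0585,0],"twist": 0},{"claw": 0,"translation": [-0.005,-0.0585,0],"twist": 0},{"claw": 0,"translation": [-0.005,-0.0585,0],"twist": 0},{"claw": 0,"translation": [-0.005,-0.0585,0],"twist": 0},{"claw": 0,"translation": [-0.005,-0.0585,0],"twist": 0},{"claw": 0,"translation": [-0.005,-0.0585,0],"twist": 0},{"claw": 0,"translation": [-0.005,-0.0585,0],"twist": 0},{"claw": 0,"translation": [-0.005,-0.0585,0],"twist": 0},{"claw": 0,"translation": [-0.005,-0.0585,0],"twist": 0},{"claw": 0,"translation": [0,0,0.04],"twist": 0},{"claw": 0,"translation": [0,0,0.024],"twist": 0},{"claw": 0,"translation": [0,0,0],"twist": 0}])

```text
time: 3.08
ee_pos: [0.5516, -0.3271, 0.1474]
tool_rot: [179.8, -0.2, -175.0]
ft_force: [-0.4, -0.2, -0.0]
width: 0.998
gripper_force: 0.0
```

```bash
python3 go.py .5515 -.328 .048 185; python3 - <<'E'
from h import *
c=snap('scene'); im=c['pixels'][60:240,150:390]
cv2.imwrite('pics/c.png',cv2.resize(im,(800,600),interpolation=cv2.INTER_CUBIC))
p=ctrl.read_state()['ee_pos']
for q in ([.5515,-.328,.06],[p[0],p[1],p[2]-.014]): 
    u=proj(c,q); print((u-[150,60]+.5)*3.333)
E
```

```text
3.08 [ 0.5516 -0.3271  0.1474] [ 179.8    -0.23 -174.99] d(mm) [-0.3 -1.3 99.4] twist 0.01
[293.4503882  399.61676396]
[279.94942621 337.7077471 ]
```

View pics/c.png

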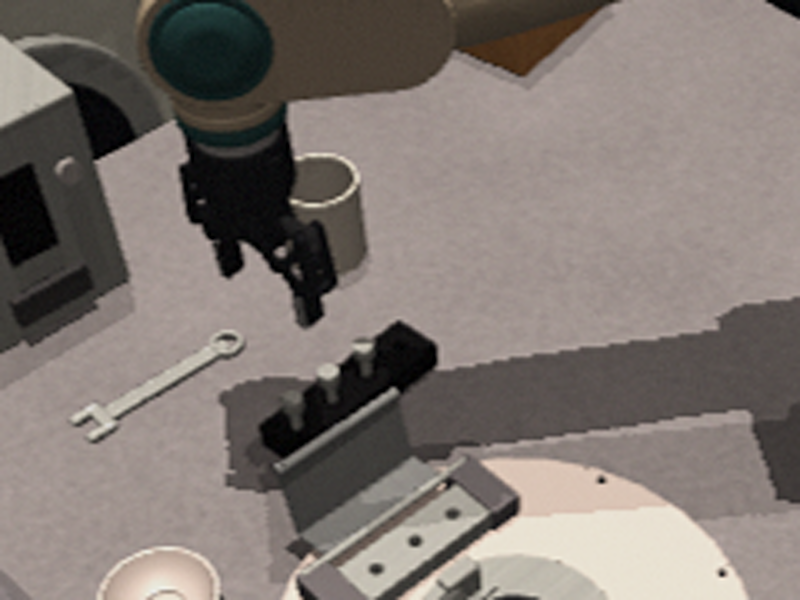

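```bash
python3 - <<'E'
from h import *
c=snap('scene')
s=ctrl.read_state();p=s['ee_pos'];R=Rotation.from_euler('xyz',s['tool_rot'],degrees=True).as_matrix()
for a in(-.011,.011):
  for b in (-.057,-.0425,.0425,.057):
    for z in (0,.014): print(a,b,z,((proj(c,p+R@[a,b,z])-[150,60]+.5)*3.333).round())
E
```

```text
-0.011 -0.057 0 [220. 300.]
-0.011 -0.057 0.014 [223. 313.]
-0.011 -0.0425 0 [232. 308.]
-0.011 -0.0425 0.014 [234. 320.]
-0.011 0.0425 0 [302. 355.]
-0.011 0.0425 0.014 [305. 367.]
-0.011 0.057 0 [315. 363.]
-0.011 0.057 0.014 [317. 376.]
0.011 -0.057 0 [239. 287.]
0.011 -0.057 0.014 [242. 299.]
0.011 -0.0425 0 [251. 294.]
0.011 -0.0425 0.014 [254. 307.]
0.011 0.0425 0 [322. 341.]
0.011 0.0425 0.014 [324. 353.]
0.011 0.057 0 [334. 349.]
0.011 0.057 0.014 [336. 361.]
```

drive_tool(targets=[{"claw": 100,"translation": [0,-0.001,0.03],"twist": 0},{"claw": 100,"translation": [0,0,0.025],"twist": 0},{"claw": 100,"translation": [0,0,0],"twist": 0},{"claw": 100,"translation": [0,0,0],"twist": 0}])

```text
time: 3.68
ee_pos: [0.5536, -0.3294, 0.0978]
tool_rot: [-179.9, 0.2, -174.8]
ft_force: [0.6, 0.1, 0.6]
width: 0.607
gripper_force: 0.0
```

```bash
python3 - <<'E'
from h import *
c=snap('scene')
s=ctrl.read_state();p=s['ee_pos'];R=Rotation.from_euler('xyz',s['tool_rot'],degrees=True).as_matrix()
im=cv2.resize(c['pixels'][100:220,190:350],(800,600),interpolation=cv2.INTER_CUBIC)
f=lambda q:tuple(int(v) for v in (proj(c,q)-[190,100]+.5)*5)
print(p,s['width'])
w=s['width']*.0425
for b in(-w,w):
  for a in(-.011,.011): cv2.circle(im,f(p+R@[a,b,.007]),3,(0,0,255),-1)
cv2.circle(im,f(p),3,(0,255,0),-1)
cv2.circle(im,f([.5515,-.328,.06]),3,(255,0,0),-1)
cv2.imwrite('pics/d.png',im)
E
```

```text
[ 0.55363991 -0.32946175  0.09787815] 0.609646345350369
```

View pics/d.png

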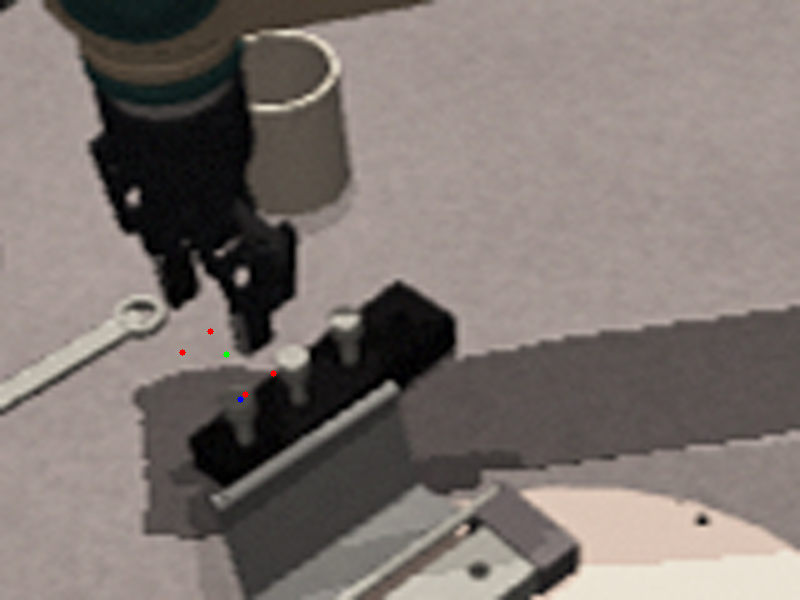

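```bash
python3 - <<'E'
from h import *
c=snap('top')
s=ctrl.read_state();p=s['ee_pos'];R=Rotation.from_euler('xyz',s['tool_rot'],degrees=True).as_matrix()
im=cv2.resize(c['pixels'][200:320,360:520],(800,600),interpolation=cv2.INTER_CUBIC)
f=lambda q:tuple(int(v) for v in (proj(c,q)-[360,200]+.5)*5)
print(p,s['width'],s['qpos'])
for z in(0,-.1,-.2):cv2.circle(im,f(p+R@[0,0,z]),3,(0,255,0),-1)
for b in(-.026,.026):cv2.circle(im,f(p+R@[0,b,0]),3,(0,0,255),-1)
cv2.circle(im,f([.5515,-.328,.06]),3,(255,0,0),-1)
cv2.imwrite('pics/e.png',im)
E
```

```text
[ 0.55353425 -0.32940442  0.09759888] 0.6104895861799863 [-3.40424442e+01  2.54278649e+01  6.73375887e+01  3.89178786e-03
  8.70295349e+01 -1.29207122e+02]
```

View pics/e.png

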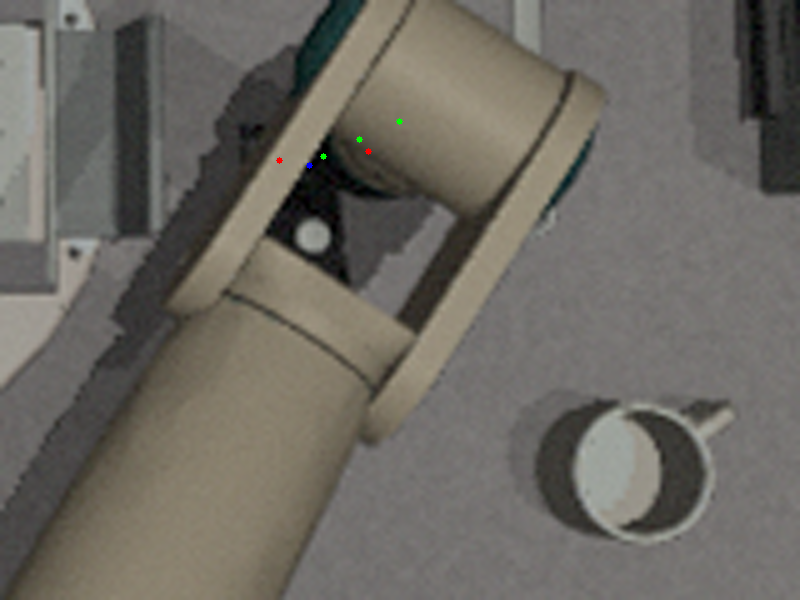

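drive_tool(targets=[{"claw": 100,"translation": [0.001,0.001,0.015],"twist": 0},{"claw": 100,"translation": [0,0,0.015],"twist": 0},{"claw": 100,"translation": [0,0,0.01],"twist": 0},{"claw": 100,"translation": [0,0,0.006],"twist": 0},{"claw": 100,"translation": [0,0,0],"twist": 0}])

```text
time: 4.4
ee_pos: [0.5513, -0.3279, 0.0486]
tool_rot: [180.0, -0.0, -174.8]
ft_force: [0.2, 0.8, -0.6]
width: 0.609
gripper_force: 0.0
```

drive_tool(targets=[{"claw": 170,"translation": [0,0,0],"twist": 0},{"claw": 185,"translation": [0,0,0],"twist": 0},{"claw": 200,"translation": [0,0,0],"twist": 0},{"claw": 220,"translation": [0,0,0],"twist": 0},{"claw": 220,"translation": [0,0,0],"twist": 0},{"claw": 220,"translation": [0,0,0],"twist": 0}], force=40)

```text
time: 5.15
ee_pos: [0.5515, -0.328, 0.0492]
tool_rot: [180.0, 0.0, -174.8]
ft_force: [0.6, -0.1, -0.4]
width: 0.135
gripper_force: 0.0
```

```bash
python3 go.py .5515 -.328 .048 185;python3 - <<'E'
from h import *
c=snap('scene')
s=ctrl.read_state();p=s['ee_pos'];R=Rotation.from_euler('xyz',s['tool_rot'],degrees=True).as_matrix()
im=cv2.resize(c['pixels'][100:220,190:350],(800,600),interpolation=cv2.INTER_CUBIC)
f=lambda q:tuple(int(v) for v in (proj(c,q)-[190,100]+.5)*5)
for b in(-.014,0,.014): print(f(p+R@[0,0,b]))
cv2.imwrite('pics/f.png',im)
E
```

```text
5.15 [ 0.5515 -0.328   0.0492] [ 179.99    0.   -174.83] d(mm) [ 0.  -0.   1.2] twist 0.17
(239, 395)
(242, 412)
(246, 428)
```

View pics/f.png

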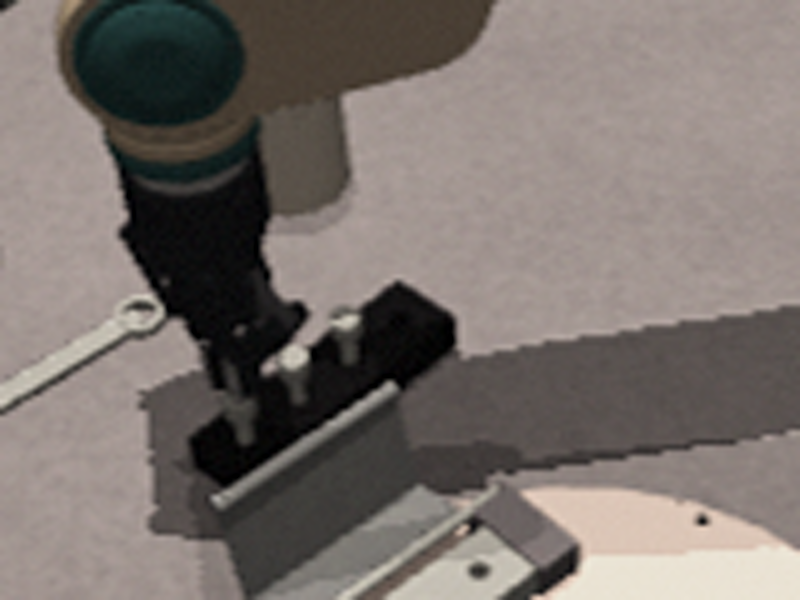

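drive_tool(targets=[{"claw": 100,"translation": [0,0,0],"twist": 0},{"claw": 100,"translation": [0,0,0],"twist": 0},{"claw": 100,"translation": [0,0,0],"twist": 0},{"claw": 100,"translation": [0,0,0.008],"twist": 0},{"claw": 100,"translation": [0,0,0.008],"twist": 0},{"claw": 100,"translation": [0,0,0.006],"twist": 0},{"claw": 100,"translation": [0,0,0],"twist": 0}])

```text
time: 6.08
ee_pos: [0.5511, -0.3277, 0.0261]
tool_rot: [179.9, -0.1, -174.8]
ft_force: [-0.2, -0.2, -0.4]
width: 0.605
gripper_force: 0.0
```

drive_tool(targets=[{"claw": 170,"translation": [0,0,0],"twist": 0},{"claw": 185,"translation": [0,0,0],"twist": 0},{"claw": 200,"translation": [0,0,0],"twist": 0},{"claw": 220,"translation": [0,0,0],"twist": 0},{"claw": 220,"translation": [0,0,0],"twist": 0},{"claw": 220,"translation": [0,0,0],"twist": 0}], force=40)

```text
time: 6.82
ee_pos: [0.5518, -0.3281, 0.0277]
tool_rot: [-180.0, 0.0, -174.8]
ft_force: [0.4, 1.0, 3.7]
width: 0.21
gripper_force: 39.1
```

```bash
python3 go.py .5515 -.328 .048 185;python3 - <<'E'
from h import *
c=snap('scene')
im=cv2.resize(c['pixels'][100:220,190:350],(800,600),interpolation=cv2.INTER_CUBIC)
cv2.imwrite('pics/g.png',cv2.convertScaleAbs(im,alpha=1.8,beta=20))
E
```

```text
6.82 [ 0.5518 -0.3281  0.0277] [-1.7998e+02  4.0000e-02 -1.7483e+02] d(mm) [  0.3   0.1 -20.3] twist 0.17
```

View pics/g.png

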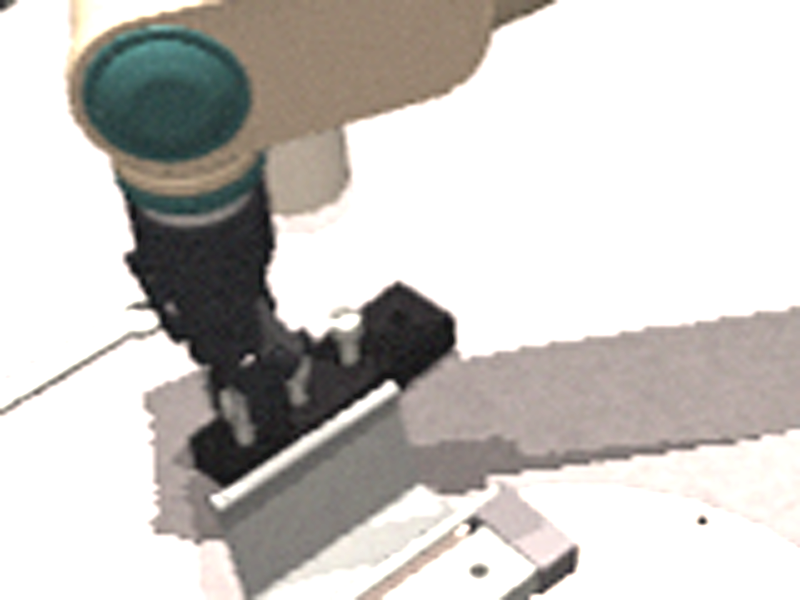

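drive_tool(targets=[{"claw": 255,"translation": [0,0,-0.01],"twist": 0},{"claw": 255,"translation": [0,0,-0.02],"twist": 0},{"claw": 255,"translation": [0,0,-0.03],"twist": 0},{"claw": 255,"translation": [0,0,-0.04],"twist": 0},{"claw": 255,"translation": [0,0,-0.04],"twist": 0},{"claw": 255,"translation": [0,0,-0.03],"twist": 0},{"claw": 255,"translation": [0,0,0],"twist": 0}], force=60)

```text
time: 7.75
ee_pos: [0.5525, -0.3288, 0.2018]
tool_rot: [-179.7, 0.3, -174.8]
ft_force: [0.1, -0.5, -1.2]
width: 0.201
gripper_force: 58.6
```

drive_tool(targets=[{"claw": 255,"translation": [-0.014,0.052,0],"twist": 0},{"claw": 255,"translation": [-0.014,0.052,0],"twist": 0},{"claw": 255,"translation": [-0.014,0.052,0],"twist": 0},{"claw": 255,"translation": [-0.014,0.052,0],"twist": 0},{"claw": 255,"translation": [-0.014,0.052,0],"twist": 0},{"claw": 255,"translation": [-0.014,0.052,0],"twist": 0},{"claw": 255,"translation": [-0.014,0.052,0],"twist": 0},{"claw": 255,"translation": [-0.013,0.053,0],"twist": 5.2},{"claw": 255,"translation": [0,0,0],"twist": 0}])

```text
time: 8.88
ee_pos: [0.6238, 0.1011, 0.1954]
tool_rot: [180.0, -0.1, -179.8]
ft_force: [-1.4, -0.9, -0.1]
width: 0.206
gripper_force: 58.8
```

```bash
python3 go.py .624 .0975 .085 180;python3 - <<'E'
from h import *
c=snap('scene'); t=snap('top')
s=ctrl.read_state();p=s['ee_pos'];print(s['width'],s['gripper_force'],s['ft_force'])
q=proj(c,p).astype(int); print(q, proj(c,[.624,.0975,.044]))
im=cv2.resize(c['pixels'][q[1]-60:q[1]+60,q[0]-80:q[0]+80],(800,600),interpolation=cv2.INTER_CUBIC)
cv2.imwrite('pics/h.png',cv2.convertScaleAbs(im,alpha=1.2,beta=20)); print((proj(c,p-[0,0,.0177])-q+[80,60]+.5)*5)
E
```

```text
8.88 [0.6238 0.1011 0.1954] [ 1.7997e+02 -1.5000e-01 -1.7978e+02] d(mm) [ -0.5  -3.6 110.4] twist 0.22
0.20159668700355898 58.781277537345886 [ 0.22355148 -0.14636475 -0.3312878 ]
[323 254] [322.73648014 287.83342105]
[405.34647614 324.39104925]
```

View pics/h.png

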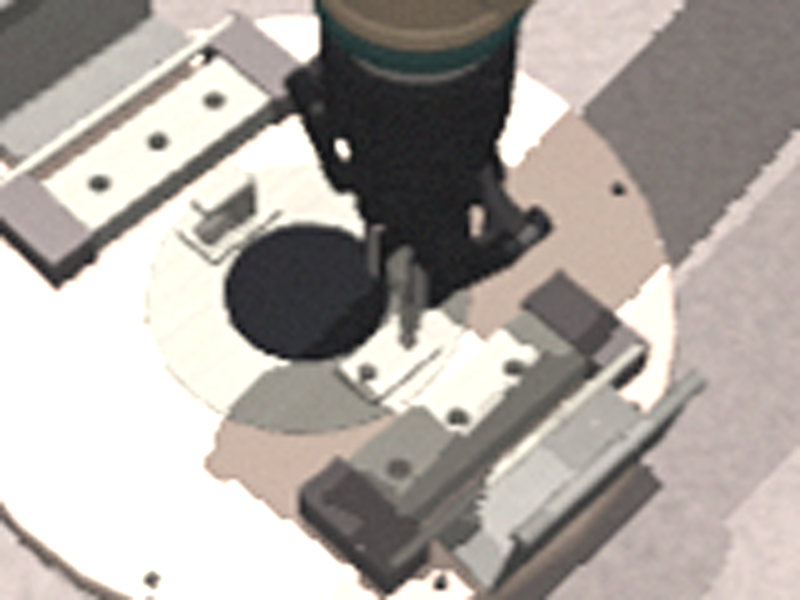

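drive_tool(targets=[{"claw": 255,"translation": [0,-0.0036,0.03],"twist": 0.2},{"claw": 255,"translation": [0,0,0.04],"twist": 0},{"claw": 255,"translation": [0,0,0.03],"twist": 0},{"claw": 255,"translation": [0,0,0.0],"twist": 0},{"claw": 255,"translation": [0,0,0.0],"twist": 0}], force=40)

```text
time: 9.6
ee_pos: [0.6252, 0.0929, 0.0989]
tool_rot: [180.0, 0.1, 179.7]
ft_force: [-0.2, -0.3, -0.4]
width: 0.201
gripper_force: 58.8
```

```bash
python3 go.py .624 .0975 .085 180;python3 - <<'E'
from h import *
c=snap('scene')
s=ctrl.read_state();p=s['ee_pos'];print(s['width'],s['gripper_force'],s['ft_force'])
q=proj(c,[.624,.0975,.06]).astype(int)
im=cv2.resize(c['pixels'][q[1]-45:q[1]+30,q[0]-50:q[0]+50],(800,600),interpolation=cv2.INTER_CUBIC)
cv2.imwrite('pics/i.png',cv2.convertScaleAbs(im,alpha=1.3,beta=30)); P=lambda w:((proj(c,w)-q+[50,45]+.5)*8).round()
print(P(p),P(p-[0,0,.0177]),P([.624,.0975,.044]),P([.582,.0975,.044]),P(p-[0,0,.04]))
E
```

```text
9.6 [0.6252 0.0929 0.0989] [1.7999e+02 1.2000e-01 1.7972e+02] d(mm) [ 1.2  4.6 13.9] twist -0.28
0.2045891620900006 58.781583309173584 [-0.28876386  0.16073088 -0.77243762]
[399. 297.] [398. 327.] [410. 395.] [503. 313.] [397. 364.]
```

View pics/i.png

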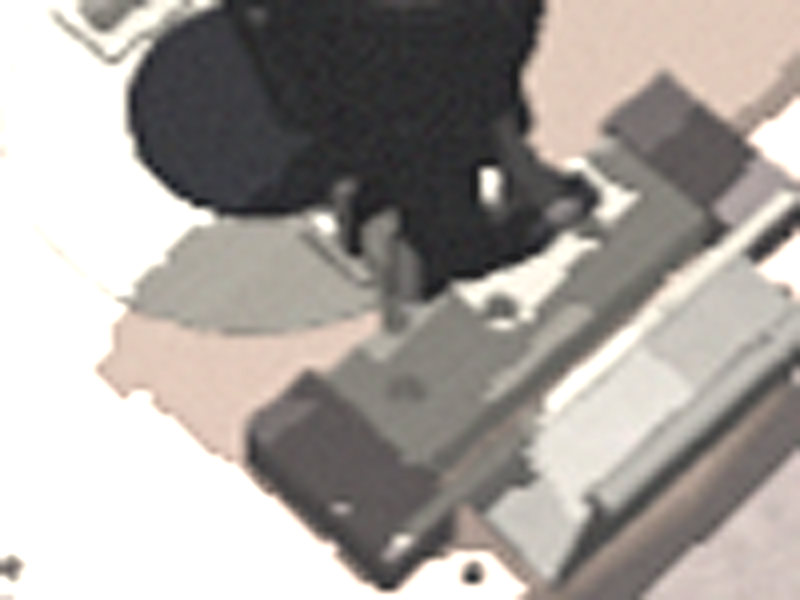

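drive_tool(targets=[{"claw": 255,"translation": [0,0,0.004],"twist": 0},{"claw": 255,"translation": [0,0,0.004],"twist": 0},{"claw": 255,"translation": [0,0,0.0],"twist": 0},{"claw": 255,"translation": [0,0,0.0],"twist": 0},{"claw": 255,"translation": [0,0,0.0],"twist": 0},{"claw": 255,"translation": [0,0,0.0],"twist": 0}], force=40)

```text
time: 10.4
ee_pos: [0.6245, 0.0938, 0.0893]
tool_rot: [180.0, 0.0, 179.8]
ft_force: [-0.3, -0.5, -0.9]
width: 0.198
gripper_force: 58.8
```

```bash
python3 go.py .632 .0965 .064 180; sleep 1; python3 go.py .632 .0965 .064 180
```

```text
10.4 [0.6245 0.0938 0.0893] [1.7999e+02 1.0000e-02 1.7978e+02] d(mm) [-7.4  2.8 25.3] twist -0.22
10.4 [0.6245 0.0938 0.0893] [1.7999e+02 1.0000e-02 1.7978e+02] d(mm) [-7.4  2.8 25.3] twist -0.22
```

drive_tool(targets=[{"claw": 255,"translation": [-0.0075,0.0027,0.01],"twist": -0.2},{"claw": 255,"translation": [0,0,0.01],"twist": 0},{"claw": 255,"translation": [0,0,0.003],"twist": 0},{"claw": 255,"translation": [0,0,0.0],"twist": 0},{"claw": 255,"translation": [0,0,0.0],"twist": 0},{"claw": 255,"translation": [0,0,0.0],"twist": 0}])

```text
time: 11.15
ee_pos: [0.6322, 0.0964, 0.0667]
tool_rot: [180.0, 0.0, 180.0]
ft_force: [0.4, -0.2, -0.6]
width: 0.203
gripper_force: 58.8
```

drive_tool(targets=[{"claw": 255,"translation": [0,0,0.002],"twist": 0},{"claw": 255,"translation": [0,0,0.0],"twist": 0},{"claw": 255,"translation": [0,0,0.0],"twist": 0},{"claw": 255,"translation": [0,0,0.0],"twist": 0}])

```text
time: 11.65
ee_pos: [0.632, 0.0964, 0.0642]
tool_rot: [180.0, 0.0, 180.0]
ft_force: [0.3, 0.7, 0.5]
width: 0.206
gripper_force: 58.8
```

drive_tool(targets=[{"claw": 255,"translation": [0,0,0.002],"twist": 0},{"claw": 255,"translation": [0,0,0.0],"twist": 0},{"claw": 255,"translation": [0,0,0.0],"twist": 0},{"claw": 255,"translation": [0,0,0.0],"twist": 0}])

```text
time: 12.15
ee_pos: [0.632, 0.0964, 0.0622]
tool_rot: [180.0, 0.0, 180.0]
ft_force: [0.4, 1.2, -0.1]
width: 0.199
gripper_force: 58.8
```

drive_tool(targets=[{"claw": 255,"translation": [0,0,0.0015],"twist": 0},{"claw": 255,"translation": [0,0,0.0],"twist": 0},{"claw": 255,"translation": [0,0,0.0],"twist": 0}])

```text
time: 12.52
ee_pos: [0.6325, 0.0964, 0.0617]
tool_rot: [180.0, 0.1, 180.0]
ft_force: [-1.2, -0.8, 6.5]
width: 0.206
gripper_force: 59.3
```

drive_tool(targets=[{"claw": 255,"translation": [0,0,0.0015],"twist": 0},{"claw": 255,"translation": [0,0,0.0],"twist": 0},{"claw": 255,"translation": [0,0,0.0],"twist": 0}])

```text
time: 12.9
ee_pos: [0.6331, 0.0964, 0.0616]
tool_rot: [180.0, 0.2, 180.0]
ft_force: [-2.0, -0.6, 10.7]
width: 0.202
gripper_force: 59.9
```

drive_tool(targets=[{"claw": 255,"translation": [0,0,0.0015],"twist": 0},{"claw": 255,"translation": [0,0,0.0],"twist": 0},{"claw": 255,"translation": [0,0,0.0],"twist": 0}])

```text
time: 13.28
ee_pos: [0.6337, 0.0964, 0.0614]
tool_rot: [180.0, 0.3, 180.0]
ft_force: [-3.3, -0.6, 15.8]
width: 0.202
gripper_force: 60.4
```

drive_tool(targets=[{"claw": 255,"translation": [0.001,0,-0.001],"twist": 0},{"claw": 255,"translation": [0.001,0,0.0],"twist": 0},{"claw": 255,"translation": [0.001,0,0.0],"twist": 0},{"claw": 255,"translation": [0.001,0,0.0],"twist": 0},{"claw": 255,"translation": [0.001,0,0.0],"twist": 0},{"claw": 255,"translation": [0.001,0,0.0],"twist": 0}])

```text
time: 14.02
ee_pos: [0.6287, 0.0964, 0.0615]
tool_rot: [180.0, 0.5, 180.0]
ft_force: [5.4, 1.1, 7.6]
width: 0.202
gripper_force: 59.6
```

drive_tool(targets=[{"claw": 255,"translation": [0.001,0,0],"twist": 0},{"claw": 255,"translation": [0.001,0,0.0],"twist": 0},{"claw": 255,"translation": [0,0,0.0],"twist": 0}])

```text
time: 14.4
ee_pos: [0.6265, 0.0964, 0.0613]
tool_rot: [180.0, 0.4, 180.0]
ft_force: [4.3, 0.2, 7.5]
width: 0.203
gripper_force: 59.6
```

drive_tool(targets=[{"claw": 255,"translation": [0.001,0,0],"twist": 0},{"claw": 255,"translation": [0.001,0,0.0],"twist": 0},{"claw": 255,"translation": [0,0,0.0],"twist": 0}])

```text
time: 14.78
ee_pos: [0.6222, 0.0965, 0.0588]
tool_rot: [180.0, 0.0, 180.0]
ft_force: [2.1, 1.7, 0.3]
width: 0.2
gripper_force: 59.0
```

drive_tool(targets=[{"claw": 255,"translation": [0.001,0,0],"twist": 0},{"claw": 255,"translation": [0.001,0,0.0],"twist": 0},{"claw": 255,"translation": [0,0,0.0],"twist": 0}])

```text
time: 15.15
ee_pos: [0.6203, 0.0965, 0.0587]
tool_rot: [180.0, 0.1, 180.0]
ft_force: [4.9, 1.3, 0.1]
width: 0.206
gripper_force: 58.8
```

drive_tool(targets=[{"claw": 255,"translation": [-0.0015,0,0.002],"twist": 0},{"claw": 255,"translation": [0,0,0.002],"twist": 0},{"claw": 255,"translation": [0,0,0.002],"twist": 0},{"claw": 255,"translation": [0,0,0.0],"twist": 0},{"claw": 255,"translation": [0,0,0.0],"twist": 0}])

```text
time: 15.78
ee_pos: [0.6214, 0.0965, 0.0525]
tool_rot: [180.0, -0.0, 180.0]
ft_force: [3.9, 1.9, -0.9]
width: 0.204
gripper_force: 58.9
```

drive_tool(targets=[{"claw": 255,"translation": [-0.0005,0,0.003],"twist": 0},{"claw": 255,"translation": [0,0,0.003],"twist": 0},{"claw": 255,"translation": [0,0,0.002],"twist": 0},{"claw": 255,"translation": [0,0,0.001],"twist": 0},{"claw": 255,"translation": [0,0,0.0],"twist": 0}])

```text
time: 16.4
ee_pos: [0.6228, 0.0965, 0.0456]
tool_rot: [180.0, 0.1, 180.0]
ft_force: [1.9, 2.7, 9.8]
width: 0.202
gripper_force: 59.9
```

drive_tool(targets=[{"claw": 120,"translation": [0,0,-0.001],"twist": 0},{"claw": 120,"translation": [0,0,0],"twist": 0},{"claw": 120,"translation": [0,0,0],"twist": 0},{"claw": 120,"translation": [0,0,0],"twist": 0},{"claw": 120,"translation": [0,0,-0.02],"twist": 0},{"claw": 120,"translation": [0,0,-0.05],"twist": 0},{"claw": 120,"translation": [0,0,-0.06],"twist": 0},{"claw": 120,"translation": [0,0,0],"twist": 0}])

```text
time: 17.4
ee_pos: [0.6248, 0.0967, 0.1837]
tool_rot: [179.9, 0.8, 180.0]
ft_force: [0.2, -0.4, -0.6]
width: 0.533
gripper_force: 0.0
```

```bash
cat > pins.py <<'E'
from h import *
t=snap('top'); g=cv2.cvtColor(t['pixels'],cv2.COLOR_BGR2GRAY); X0,Y0,X1,Y1=395,205,470,310
r=cv2.resize(g[Y0:Y1,X0:X1],None,fx=4,fy=4,interpolation=cv2.INTER_CUBIC)
_,d=cv2.threshold(r,60,255,cv2.THRESH_BINARY_INV)
d=cv2.morphologyEx(d,cv2.MORPH_CLOSE,cv2.getStructuringElement(cv2.MORPH_ELLIPSE,(45,45)))
k=max(cv2.findContours(d,cv2.RETR_EXTERNAL,cv2.CHAIN_APPROX_SIMPLE)[0],key=cv2.contourArea)
b=cv2.minAreaRect(k); m=np.zeros_like(r); cv2.drawContours(m,[cv2.boxPoints(b).astype(int)],-1,255,-1)
m=cv2.erode(m,np.ones((25,25)))
px=lambda u:((u[0]+.5)/4-.5+X0,(u[1]+.5)/4-.5+Y0)
print('rack',ray(t,*px(b[0]),.026).round(4),np.round(b[1],0),round(b[2],1))
n,l,st,ce=cv2.connectedComponentsWithStats(((r>110)&(m>0)).astype(np.uint8))
for i in range(1,n):
    if st[i,4]>100: print(st[i,4],(ray(t,*px(ce[i]),.06)-[.0012,.0020,0]).round(4))
print(t['origin'][:2])
E
python3 pins.py; python3 go.py .509 -.3315 .16 184.8
```

```text
rack [ 0.487  -0.3287  0.026 ] [238.  72.] 83.8
462 [ 0.5081 -0.331   0.06  ]
458 [ 0.4642 -0.3348  0.06  ]
[0.40333638 0.00342853]
17.45 [0.6235 0.0965 0.1797] [179.95   0.45 179.97] d(mm) [ 114.4 -428.1   18.4] twist -4.83
```

drive_tool(targets=[{"claw": 100,"translation": [0.0144,-0.0535,0],"twist": 0},{"claw": 100,"translation": [0.0144,-0.0535,0],"twist": 0},{"claw": 100,"translation": [0.0144,-0.0535,0],"twist": 0},{"claw": 100,"translation": [0.0144,-0.0535,0],"twist": 0},{"claw": 100,"translation": [0.0144,-0.0535,0],"twist": 0},{"claw": 100,"translation": [0.0144,-0.0535,0],"twist": 0},{"claw": 100,"translation": [0.0144,-0.0535,0],"twist": 0},{"claw": 100,"translation": [0.0144,-0.0535,0],"twist": 0},{"claw": 100,"translation": [0,0,0.03],"twist": -4.8},{"claw": 100,"translation": [0,0,0.04],"twist": 0},{"claw": 100,"translation": [0,0,0.03],"twist": 0},{"claw": 100,"translation": [0,0,0],"twist": 0},{"claw": 100,"translation": [0,0,0],"twist": 0},{"claw": 100,"translation": [0,0,0],"twist": 0},{"claw": 100,"translation": [0,0,0],"twist": 0}], force=40)

```text
time: 19.32
ee_pos: [0.5071, -0.3319, 0.076]
tool_rot: [-179.9, 0.1, -175.2]
ft_force: [-0.5, -0.3, -0.2]
width: 0.612
gripper_force: 0.0
```

```bash
python3 go.py .508 -.331 .027 185
```

```text
19.32 [ 0.5071 -0.3319  0.076 ] [-1.7993e+02  9.0000e-02 -1.7523e+02] d(mm) [-0.9  0.9 49. ] twist -0.23
```

drive_tool(targets=[{"claw": 100,"translation": [-0.001,0.001,0.02],"twist": 0},{"claw": 100,"translation": [0,0,0.02],"twist": 0},{"claw": 100,"translation": [0,0,0.0085],"twist": 0},{"claw": 100,"translation": [0,0,0],"twist": 0},{"claw": 100,"translation": [0,0,0],"twist": 0},{"claw": 170,"translation": [0,0,0],"twist": 0},{"claw": 185,"translation": [0,0,0],"twist": 0},{"claw": 200,"translation": [0,0,0],"twist": 0},{"claw": 255,"translation": [0,0,0],"twist": 0},{"claw": 255,"translation": [0,0,0],"twist": 0},{"claw": 255,"translation": [0,0,0],"twist": 0}], force=60)

```text
time: 20.7
ee_pos: [0.5078, -0.3307, 0.0268]
tool_rot: [-180.0, 0.1, -175.2]
ft_force: [0.1, 0.1, 4.9]
width: 0.207
gripper_force: 58.5
```

drive_tool(targets=[{"claw": 255,"translation": [0,0,-0.01],"twist": 0},{"claw": 255,"translation": [0,0,-0.02],"twist": 0},{"claw": 255,"translation": [0,0,-0.04],"twist": 0},{"claw": 255,"translation": [0,0,-0.05],"twist": 0},{"claw": 255,"translation": [0,0,-0.04],"twist": 0},{"claw": 255,"translation": [-0.0142,0.0524,0],"twist": 0},{"claw": 255,"translation": [-0.0142,0.0524,0],"twist": 0},{"claw": 255,"translation": [-0.0142,0.0524,0],"twist": 0},{"claw": 255,"translation": [-0.0142,0.0524,0],"twist": 0},{"claw": 255,"translation": [-0.0142,0.0524,0],"twist": 0},{"claw": 255,"translation": [-0.0142,0.0524,0],"twist": 0},{"claw": 255,"translation": [-0.0142,0.0524,0],"twist": 0},{"claw": 255,"translation": [-0.0142,0.0524,0],"twist": 4.8},{"claw": 255,"translation": [0,0,0.03],"twist": 0},{"claw": 255,"translation": [0,0,0.04],"twist": 0},{"claw": 255,"translation": [0,0,0.02],"twist": 0},{"claw": 255,"translation": [0,0,0.01],"twist": 0},{"claw": 255,"translation": [0,0,0],"twist": 0},{"claw": 255,"translation": [0,0,0],"twist": 0},{"claw": 255,"translation": [0,0,0],"twist": 0}])

```text
time: 23.2
ee_pos: [0.5864, 0.0968, 0.0874]
tool_rot: [180.0, 0.1, 180.0]
ft_force: [1.1, 0.4, -0.4]
width: 0.206
gripper_force: 58.7
```

```bash
python3 go.py .586 .0965 .063 180
```

```text
23.2 [0.5864 0.0968 0.0874] [1.7998e+02 1.1000e-01 1.7997e+02] d(mm) [ 0.4 -0.3 24.4] twist -0.03
```

drive_tool(targets=[{"claw": 255,"translation": [0,0,0.012],"twist": 0},{"claw": 255,"translation": [0,0,0.01],"twist": 0},{"claw": 255,"translation": [0,0,0.003],"twist": 0},{"claw": 255,"translation": [0,0,0.001],"twist": 0},{"claw": 255,"translation": [0,0,0.001],"twist": 0},{"claw": 255,"translation": [0,0,0.001],"twist": 0},{"claw": 255,"translation": [0,0,0],"twist": 0},{"claw": 255,"translation": [0,0,0],"twist": 0}])

```text
time: 24.2
ee_pos: [0.5867, 0.0967, 0.0604]
tool_rot: [180.0, 0.2, 180.0]
ft_force: [-2.9, -0.0, 10.7]
width: 0.205
gripper_force: 59.6
```

Contact at 0.0604, as expected. Slide toward the robot.

drive_tool(targets=[{"claw": 255,"translation": [0.001,0,0],"twist": 0},{"claw": 255,"translation": [0.001,0,0],"twist": 0},{"claw": 255,"translation": [0.001,0,0],"twist": 0},{"claw": 255,"translation": [0.001,0,0],"twist": 0},{"claw": 255,"translation": [0,0,0],"twist": 0}])

```text
time: 24.82
ee_pos: [0.5836, 0.0967, 0.0603]
tool_rot: [180.0, 0.3, 180.0]
ft_force: [1.5, -1.9, 7.1]
width: 0.201
gripper_force: 59.3
```

drive_tool(targets=[{"claw": 255,"translation": [0.001,0,0],"twist": 0},{"claw": 255,"translation": [0.001,0,0.0],"twist": 0},{"claw": 255,"translation": [0,0,0.0],"twist": 0}])

```text
time: 25.2
ee_pos: [0.5802, 0.0971, 0.0585]
tool_rot: [179.9, 0.1, 180.0]
ft_force: [1.4, 2.3, 1.5]
width: 0.202
gripper_force: 58.7
```

drive_tool(targets=[{"claw": 255,"translation": [0.001,0,0],"twist": 0},{"claw": 255,"translation": [0,0,0.0],"twist": 0}])

```text
time: 25.45
ee_pos: [0.5792, 0.0971, 0.0583]
tool_rot: [180.0, 0.1, 180.0]
ft_force: [3.5, 1.9, 1.7]
width: 0.204
gripper_force: 58.7
```

drive_tool(targets=[{"claw": 255,"translation": [-0.001,0,0.002],"twist": 0},{"claw": 255,"translation": [-0.0005,0,0.003],"twist": 0},{"claw": 255,"translation": [0,0,0.003],"twist": 0},{"claw": 255,"translation": [0,0,0.003],"twist": 0},{"claw": 255,"translation": [0,0,0.003],"twist": 0},{"claw": 255,"translation": [0,0,0.002],"twist": 0},{"claw": 255,"translation": [0,0,0],"twist": 0}])

```text
time: 26.32
ee_pos: [0.5816, 0.097, 0.0446]
tool_rot: [180.0, 0.2, 180.0]
ft_force: [0.9, 3.1, 13.8]
width: 0.205
gripper_force: 59.9
```

drive_tool(targets=[{"claw": 120,"translation": [0,0,-0.001],"twist": 0},{"claw": 120,"translation": [0,0,0],"twist": 0},{"claw": 120,"translation": [0,0,0],"twist": 0},{"claw": 120,"translation": [0,0,0],"twist": 0},{"claw": 120,"translation": [0,0,-0.02],"twist": 0},{"claw": 120,"translation": [0,0,-0.05],"twist": 0},{"claw": 120,"translation": [0,0,-0.06],"twist": 0},{"claw": 120,"translation": [0,0,0],"twist": 0}])

```text
time: 27.32
ee_pos: [0.5831, 0.097, 0.1816]
tool_rot: [179.9, 0.8, 180.0]
ft_force: [0.1, 0.1, 0.3]
width: 0.53
gripper_force: 0.0
```

```bash
python3 pins.py; python3 go.py .464 -.3348 .18 180
```

```text
rack [ 0.487  -0.3285  0.026 ] [238.  72.] 83.9
459 [ 0.4642 -0.3348  0.06  ]
[0.40333638 0.00342853]
27.38 [0.5818 0.0969 0.1778] [179.96   0.43 179.97] d(mm) [ 117.6 -431.7   -3.4] twist -0.03
```

drive_tool(targets=[{"claw": 100,"translation": [0.0147,-0.054,0],"twist": 0},{"claw": 100,"translation": [0.0147,-0.054,0],"twist": 0},{"claw": 100,"translation": [0.0147,-0.054,0],"twist": 0},{"claw": 100,"translation": [0.0147,-0.054,0],"twist": 0},{"claw": 100,"translation": [0.0147,-0.054,0],"twist": 0},{"claw": 100,"translation": [0.0147,-0.054,0],"twist": 0},{"claw": 100,"translation": [0.0147,-0.054,0],"twist": 0},{"claw": 100,"translation": [0.0147,-0.054,0],"twist": 0},{"claw": 100,"translation": [0,0,0.03],"twist": -4.8},{"claw": 100,"translation": [0,0,0.04],"twist": 0},{"claw": 100,"translation": [0,0,0.03],"twist": 0},{"claw": 100,"translation": [0,0,0],"twist": 0},{"claw": 100,"translation": [0,0,0],"twist": 0},{"claw": 100,"translation": [0,0,0],"twist": 0},{"claw": 100,"translation": [0,0,0],"twist": 0}])

```text
time: 29.25
ee_pos: [0.463, -0.3356, 0.0744]
tool_rot: [-179.9, 0.1, -175.2]
ft_force: [0.3, -0.0, 0.1]
width: 0.61
gripper_force: 0.0
```

```bash
python3 go.py .464 -.3348 .027 185; python3 pins.py
```

```text
29.25 [ 0.463  -0.3356  0.0744] [-1.7993e+02  8.0000e-02 -1.7523e+02] d(mm) [-1.   0.7 47.4] twist -0.23
rack [ 0.4704 -0.3223  0.026 ] [281. 211.] 85.2
966 [ 0.5576 -0.3618  0.06  ]
896 [ 0.5482 -0.2766  0.06  ]
9607 [ 0.4373 -0.3189  0.06  ]
1435 [ 0.4789 -0.3767  0.06  ]
1472 [ 0.3904 -0.3752  0.06  ]
[0.40333638 0.00342853]
```

drive_tool(targets=[{"claw": 100,"translation": [-0.001,0.001,0.02],"twist": 0},{"claw": 100,"translation": [0,0,0.02],"twist": 0},{"claw": 100,"translation": [0,0,0.0075],"twist": 0},{"claw": 100,"translation": [0,0,0],"twist": 0},{"claw": 100,"translation": [0,0,0],"twist": 0},{"claw": 170,"translation": [0,0,0],"twist": 0},{"claw": 185,"translation": [0,0,0],"twist": 0},{"claw": 200,"translation": [0,0,0],"twist": 0},{"claw": 255,"translation": [0,0,0],"twist": 0},{"claw": 255,"translation": [0,0,0],"twist": 0},{"claw": 255,"translation": [0,0,0],"twist": 0}], force=60)

```text
time: 30.68
ee_pos: [0.4637, -0.3344, 0.0262]
tool_rot: [-180.0, 0.0, -175.2]
ft_force: [0.2, 0.4, 4.5]
width: 0.204
gripper_force: 58.5
```

drive_tool(targets=[{"claw": 255,"translation": [0,0,-0.01],"twist": 0},{"claw": 255,"translation": [0,0,-0.02],"twist": 0},{"claw": 255,"translation": [0,0,-0.04],"twist": 0},{"claw": 255,"translation": [0,0,-0.05],"twist": 0},{"claw": 255,"translation": [0,0,-0.04],"twist": 0},{"claw": 255,"translation": [-0.0145,0.0529,0],"twist": 0},{"claw": 255,"translation": [-0.0145,0.0529,0],"twist": 0},{"claw": 255,"translation": [-0.0145,0.0529,0],"twist": 0},{"claw": 255,"translation": [-0.0145,0.0529,0],"twist": 0},{"claw": 255,"translation": [-0.0145,0.0529,0],"twist": 0},{"claw": 255,"translation": [-0.0145,0.0529,0],"twist": 0},{"claw": 255,"translation": [-0.0145,0.0529,0],"twist": 0},{"claw": 255,"translation": [-0.0145,0.0529,0],"twist": 4.8},{"claw": 255,"translation": [0,0,0.03],"twist": 0},{"claw": 255,"translation": [0,0,0.04],"twist": 0},{"claw": 255,"translation": [0,0,0.02],"twist": 0},{"claw": 255,"translation": [0,0,0.01],"twist": 0},{"claw": 255,"translation": [0,0,0],"twist": 0},{"claw": 255,"translation": [0,0,0],"twist": 0},{"claw": 255,"translation": [0,0,0],"twist": 0}])

```text
time: 33.17
ee_pos: [0.5444, 0.0973, 0.0868]
tool_rot: [180.0, 0.1, 180.0]
ft_force: [-0.2, 0.2, -0.2]
width: 0.205
gripper_force: 58.8
```

```bash
python3 go.py .544 .0968 .062 180
```

```text
33.17 [0.5444 0.0973 0.0868] [1.7998e+02 1.1000e-01 1.7997e+02] d(mm) [ 0.5 -0.5 24.8] twist -0.03
```

drive_tool(targets=[{"claw": 255,"translation": [0,-0.0004,0.012],"twist": 0},{"claw": 255,"translation": [0,0,0.01],"twist": 0},{"claw": 255,"translation": [0,0,0.003],"twist": 0},{"claw": 255,"translation": [0,0,0.001],"twist": 0},{"claw": 255,"translation": [0,0,0.001],"twist": 0},{"claw": 255,"translation": [0,0,0.001],"twist": 0},{"claw": 255,"translation": [0,0,0],"twist": 0},{"claw": 255,"translation": [0,0,0],"twist": 0}])

```text
time: 34.17
ee_pos: [0.5448, 0.0968, 0.0599]
tool_rot: [180.0, 0.2, 180.0]
ft_force: [-3.6, -1.4, 11.5]
width: 0.206
gripper_force: 59.7
```

drive_tool(targets=[{"claw": 255,"translation": [0.001,0,0],"twist": 0},{"claw": 255,"translation": [0.001,0,0],"twist": 0},{"claw": 255,"translation": [0.001,0,0],"twist": 0},{"claw": 255,"translation": [0.001,0,0],"twist": 0},{"claw": 255,"translation": [0,0,0],"twist": 0}])

```text
time: 34.8
ee_pos: [0.5417, 0.0968, 0.0598]
tool_rot: [180.0, 0.3, 180.0]
ft_force: [2.0, -0.3, 7.0]
width: 0.205
gripper_force: 59.3
```

drive_tool(targets=[{"claw": 255,"translation": [0.001,0,0],"twist": 0},{"claw": 255,"translation": [0.001,0,0.0],"twist": 0},{"claw": 255,"translation": [0,0,0.0],"twist": 0}])

```text
time: 35.17
ee_pos: [0.539, 0.097, 0.0589]
tool_rot: [180.0, 0.2, 180.0]
ft_force: [0.5, 0.4, 0.4]
width: 0.204
gripper_force: 58.6
```

drive_tool(targets=[{"claw": 255,"translation": [0.0005,0,0.001],"twist": 0},{"claw": 255,"translation": [0,0,0.002],"twist": 0},{"claw": 255,"translation": [0,0,0.003],"twist": 0},{"claw": 255,"translation": [0,0,0.003],"twist": 0},{"claw": 255,"translation": [0,0,0.003],"twist": 0},{"claw": 255,"translation": [0,0,0.003],"twist": 0},{"claw": 255,"translation": [0,0,0.001],"twist": 0},{"claw": 255,"translation": [0,0,0],"twist": 0}])

```text
time: 36.17
ee_pos: [0.5389, 0.0974, 0.044]
tool_rot: [179.9, 0.2, 180.0]
ft_force: [0.5, 3.1, 13.5]
width: 0.204
gripper_force: 60.0
```

drive_tool(targets=[{"claw": 120,"translation": [0,0,-0.001],"twist": 0},{"claw": 120,"translation": [0,0,0],"twist": 0},{"claw": 120,"translation": [0,0,0],"twist": 0},{"claw": 120,"translation": [0,0,0],"twist": 0},{"claw": 120,"translation": [0,0,-0.02],"twist": 0},{"claw": 120,"translation": [0,0,-0.05],"twist": 0},{"claw": 120,"translation": [0,0,-0.06],"twist": 0},{"claw": 255,"translation": [-0.012,0.042,0],"twist": 0},{"claw": 255,"translation": [-0.012,0.042,0],"twist": 0},{"claw": 255,"translation": [-0.012,0.042,0],"twist": 0},{"claw": 255,"translation": [0,0,0],"twist": 0},{"claw": 255,"translation": [0,0,0],"twist": 0},{"claw": 255,"translation": [0,0,0],"twist": 0},{"claw": 255,"translation": [0,0,0],"twist": 0}])

```text
time: 37.92
ee_pos: [0.5735, 0.222, 0.173]
tool_rot: [180.0, 0.0, 179.9]
ft_force: [0.3, 0.3, -0.5]
width: -0.002
gripper_force: 0.0
```

```bash
python3 go.py .575 .222 .083 180; python3 - <<'E'
from h import *
c=snap('scene'); q=proj(c,[.575,.08,.06]).astype(int)
im=cv2.resize(c['pixels'][q[1]-60:q[1]+60,q[0]-80:q[0]+80],(800,600),interpolation=cv2.INTER_CUBIC)
cv2.imwrite('pics/j.png',cv2.convertScaleAbs(im,alpha=1.3,beta=20))
E
```

```text
37.92 [0.5735 0.222  0.173 ] [1.800e+02 2.000e-02 1.799e+02] d(mm) [-1.5  0.  90. ] twist -0.1
```

View pics/j.png

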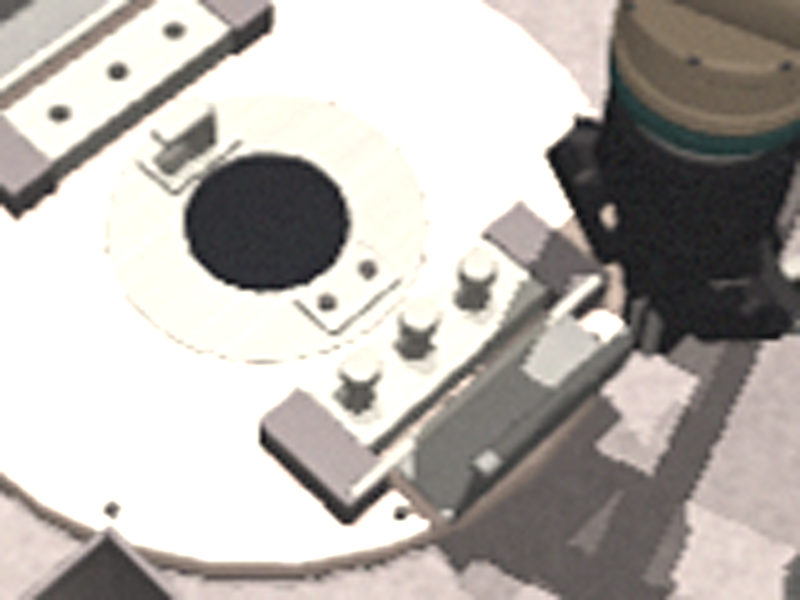

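drive_tool(targets=[{"claw": 255,"translation": [0,0,0.04],"twist": 0},{"claw": 255,"translation": [0,0,0.035],"twist": 0},{"claw": 255,"translation": [0,0,0.012],"twist": 0},{"claw": 255,"translation": [0,0,0],"twist": 0},{"claw": 255,"translation": [0,0,0],"twist": 0},{"claw": 255,"translation": [0,-0.006,0],"twist": 0},{"claw": 255,"translation": [0,-0.006,0],"twist": 0},{"claw": 255,"translation": [0,-0.006,0],"twist": 0},{"claw": 255,"translation": [0,-0.006,0],"twist": 0},{"claw": 255,"translation": [0,-0.006,0],"twist": 0},{"claw": 255,"translation": [0,-0.006,0],"twist": 0},{"claw": 255,"translation": [0,0,0],"twist": 0}])

```text
time: 39.48
ee_pos: [0.5742, 0.1927, 0.0932]
tool_rot: [179.3, 0.4, -179.8]
ft_force: [-14.2, 19.6, 29.5]
width: 0.003
gripper_force: 15.5
```

drive_tool(targets=[{"claw": 255,"translation": [0,-0.006,0],"twist": 0},{"claw": 255,"translation": [0,-0.006,0],"twist": 0},{"claw": 255,"translation": [0,-0.006,0],"twist": 0},{"claw": 255,"translation": [0,-0.006,0],"twist": 0},{"claw": 255,"translation": [0,-0.006,0],"twist": 0},{"claw": 255,"translation": [0,0,0],"twist": 0}])

```text
time: 40.22
ee_pos: [0.5751, 0.1643, 0.1036]
tool_rot: [179.2, 0.8, -179.8]
ft_force: [-43.6, 17.8, 79.2]
width: -0.001
gripper_force: 33.0
```

drive_tool(targets=[{"claw": 255,"translation": [0,0,-0.02],"twist": 0},{"claw": 255,"translation": [0,0,-0.02],"twist": 0},{"claw": 255,"translation": [0,0,-0.03],"twist": 0},{"claw": 255,"translation": [0,0,-0.03],"twist": 0},{"claw": 255,"translation": [0,0,0],"twist": 0}])

```text
time: 40.85
ee_pos: [0.5745, 0.1567, 0.1887]
tool_rot: [179.9, 0.3, 180.0]
ft_force: [0.4, -0.0, -0.8]
width: 0.002
gripper_force: 0.0
```

```bash
python3 go.py .575 .222 .083 180; python3 - <<'E'
from h import *
c=snap('scene'); q=proj(c,[.575,.12,.08]).astype(int)
im=cv2.resize(c['pixels'][q[1]-60:q[1]+60,q[0]-80:q[0]+80],(800,600),interpolation=cv2.INTER_CUBIC)
cv2.imwrite('pics/k.png',cv2.convertScaleAbs(im,alpha=1.3,beta=20))
E
```

```text
40.85 [0.5745 0.1567 0.1887] [179.94   0.31 179.96] d(mm) [  0.2  65.1 105.8] twist -0.04
```

View pics/k.png

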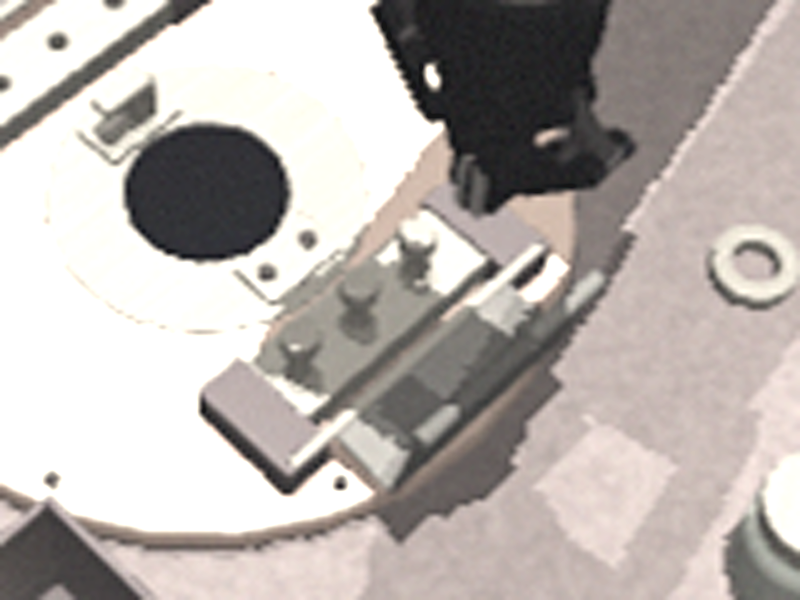

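```bash
python3 - <<'E'
from h import *
c=snap('scene'); q=proj(c,[.575,.12,.08]).astype(int)
s=ctrl.read_state();p=s['ee_pos'];R=Rotation.from_euler('xyz',s['tool_rot'],degrees=True).as_matrix()
P=lambda w:((proj(c,w)-q+[80,60]+.5)*5).round()
for z in(.014,0,-.012,-.026,-.06,-.1):print(z,P(p+R@[0,0,z]))
print('bead',P([.575,.1864,.1075]),P([.638,.1864,.1075]),P([.512,.1864,.1075]),'shift x/y 10mm',P(p+[.01,0,0])-P(p),P(p+[0,.01,0])-P(p))
print(s['ft_force'],s['tool_rot'])
E
```

```text
0.014 [478. 245.]
0 [480. 228.]
-0.012 [482. 214.]
-0.026 [485. 196.]
-0.06 [492. 151.]
-0.1 [500.  95.]
bead [511. 359.] [420. 444.] [599. 278.] shift x/y 10mm [-15.  14.] [17. 14.]
[ 0.00225341  0.22691568 -0.6962691 ] [-1.79992495e+02 -4.03640119e-02  1.79959335e+02]
```

drive_tool(targets=[{"claw": 255,"translation": [0,0.025,0],"twist": 0},{"claw": 255,"translation": [0,0.03,0],"twist": 0},{"claw": 255,"translation": [0,0.015,0],"twist": 0},{"claw": 255,"translation": [0,0,0.04],"twist": 0},{"claw": 255,"translation": [0,0,0.04],"twist": 0},{"claw": 255,"translation": [0,0,0.03],"twist": 0},{"claw": 255,"translation": [0,0,0.013],"twist": 0},{"claw": 255,"translation": [0,0,0],"twist": 0},{"claw": 255,"translation": [0,0,0],"twist": 0},{"claw": 255,"translation": [0,0,0],"twist": 0}])

```text
time: 42.2
ee_pos: [0.5742, 0.227, 0.0643]
tool_rot: [180.0, 0.1, 180.0]
ft_force: [0.2, 0.8, 0.9]
width: 0.003
gripper_force: 0.0
```

drive_tool(targets=[{"claw": 255,"translation": [0,-0.006,0],"twist": 0},{"claw": 255,"translation": [0,-0.006,0],"twist": 0},{"claw": 255,"translation": [0,-0.006,0],"twist": 0},{"claw": 255,"translation": [0,0,0],"twist": 0}])

```text
time: 42.7
ee_pos: [0.5735, 0.2082, 0.0627]
tool_rot: [180.0, 0.0, 179.9]
ft_force: [-0.3, 0.2, -0.5]
width: 0.001
gripper_force: 0.0
```

drive_tool(targets=[{"claw": 255,"translation": [0,-0.005,0],"twist": 0},{"claw": 255,"translation": [0,-0.005,0],"twist": 0},{"claw": 255,"translation": [0,0,0],"twist": 0}])

```text
time: 43.08
ee_pos: [0.5735, 0.1985, 0.0628]
tool_rot: [-180.0, 0.0, 180.0]
ft_force: [1.1, 1.3, 0.8]
width: 0.002
gripper_force: 0.6
```

drive_tool(targets=[{"claw": 255,"translation": [0,-0.004,0],"twist": 0},{"claw": 255,"translation": [0,-0.004,0],"twist": 0},{"claw": 255,"translation": [0,-0.004,0],"twist": 0},{"claw": 255,"translation": [0,0,0],"twist": 0}])

```text
time: 43.58
ee_pos: [0.574, 0.1897, 0.0669]
tool_rot: [179.7, 0.2, -179.9]
ft_force: [-8.7, 10.5, 18.2]
width: 0.002
gripper_force: 10.5
```

drive_tool(targets=[{"claw": 255,"translation": [0,-0.004,0],"twist": 0},{"claw": 255,"translation": [0,-0.004,0],"twist": 0},{"claw": 255,"translation": [0,-0.002,0],"twist": 0},{"claw": 255,"translation": [0,0,0],"twist": 0}])

```text
time: 44.08
ee_pos: [0.5747, 0.1816, 0.0702]
tool_rot: [179.5, 0.4, -179.9]
ft_force: [-15.9, 14.8, 32.7]
width: -0.002
gripper_force: 18.0
```

```bash
cat > beads.py <<'E'
from h import *
import sys
t=snap('top'); g=cv2.cvtColor(t['pixels'],cv2.COLOR_BGR2GRAY)
v=int(float(sys.argv[1]))if len(sys.argv)>1 else 215
for r in(205,215,225,240): print(r,'L',g[r,236:300:2],'R',g[r,345:400:2])
E
python3 beads.py
```

```text
205 L [130 128 133 131 133 138 135 120 122 141 143 134  47  37  72 117 104 118
 147 158 154 153 158 160 148 108 164 161 163 160 162 150] R [161 163 105 159 153 155 154 150 155 156 114  82 131 125 135 158 158  86
 109  95  47  48  73 111 111 114 109 110]
215 L [150 144 140 139 138 133 137 132 127  97 148 146 144  30  41  45 110  86
  95  98  94  92 160 155 152 129 162 161 155 154 157 155] R [163 160 146 156 155 156 154 151 154 154 159 138 128  98 104 108 110 108
 110  54  46  49  74 113 114 110 109 112]
225 L [115 114 113 109 104 102  99  96  90  88  97 144 143 149  50   2 115  94
  97  78  86  84  74 162 153 164 158 158 139 158 154 155] R [152 162 140 157 152 153 119  97 151 155 155 156 128 103 107 108 107 108
 106  54  53  47  63 117 107 110 116 112]
240 L [111 114 109  74  68  68  66  51  80  78  55  73 115 144 144 147  36 165
 158 151  68  71  92 114 154 161 161 163 133 155 154 155] R [160 163 144 157 154 145 161 133 158 154 147 153 112 111 111 109 115 113
 108  63  45  46  61 124 101 112 114 113]
```

drive_tool(targets=[{"claw": 255,"translation": [0,0.015,-0.005],"twist": 0},{"claw": 255,"translation": [0,0.03,-0.005],"twist": 0},{"claw": 255,"translation": [0,0,-0.03],"twist": 0},{"claw": 255,"translation": [0,0,-0.03],"twist": 0},{"claw": 255,"translation": [0,0,-0.02],"twist": 10},{"claw": 255,"translation": [0,0,0],"twist": 10},{"claw": 255,"translation": [0,0,0],"twist": 10},{"claw": 255,"translation": [0,0,0],"twist": 10},{"claw": 255,"translation": [0,0,0],"twist": 10},{"claw": 255,"translation": [0,0,0],"twist": 10},{"claw": 255,"translation": [0,0,0],"twist": 10},{"claw": 255,"translation": [0,0,0],"twist": 10},{"claw": 255,"translation": [0,0,0],"twist": 10},{"claw": 255,"translation": [0,0,0],"twist": 0},{"claw": 255,"translation": [0,0,0],"twist": 0},{"claw": 255,"translation": [0,0,0],"twist": 0}])

```text
time: 46.12
ee_pos: [0.5733, 0.2217, 0.1525]
tool_rot: [-180.0, 0.0, 90.1]
ft_force: [-0.5, -0.2, -0.2]
width: -0.003
gripper_force: 0.0
```

```bash
python3 go.py .576 .222 .078 90
```

```text
46.12 [0.5733 0.2217 0.1525] [-1.7998e+02  1.0000e-02  9.0070e+01] d(mm) [ 0.3  2.7 74.5] twist 0.07
```

drive_tool(targets=[{"claw": 255,"translation": [0,0.002,0.03],"twist": 0},{"claw": 255,"translation": [0,0,0.03],"twist": 0},{"claw": 255,"translation": [0,0,0.014],"twist": 0},{"claw": 255,"translation": [0,0,0],"twist": 0},{"claw": 255,"translation": [0,0,0],"twist": 0},{"claw": 255,"translation": [-0.005,0,0],"twist": 0},{"claw": 255,"translation": [-0.005,0,0],"twist": 0},{"claw": 255,"translation": [-0.005,0,0],"twist": 0},{"claw": 255,"translation": [-0.005,0,0],"twist": 0},{"claw": 255,"translation": [-0.005,0,0],"twist": 0},{"claw": 255,"translation": [0,0,0],"twist": 0}])

```text
time: 47.5
ee_pos: [0.5756, 0.1965, 0.0789]
tool_rot: [180.0, -0.0, 90.0]
ft_force: [1.0, 1.0, 0.7]
width: -0.004
gripper_force: 0.7
```

drive_tool(targets=[{"claw": 255,"translation": [-0.005,0,0],"twist": 0},{"claw": 255,"translation": [-0.005,0,0],"twist": 0},{"claw": 255,"translation": [0,0,0],"twist": 0}])

```text
time: 47.88
ee_pos: [0.5753, 0.1861, 0.0784]
tool_rot: [-180.0, 0.0, 89.9]
ft_force: [-0.2, -0.2, -0.5]
width: -0.0
gripper_force: 0.2
```

drive_tool(targets=[{"claw": 255,"translation": [-0.005,0,0],"twist": 0},{"claw": 255,"translation": [-0.005,0,0],"twist": 0},{"claw": 255,"translation": [-0.005,0,0],"twist": 0},{"claw": 255,"translation": [-0.005,0,0],"twist": 0},{"claw": 255,"translation": [0,0,-0.006],"twist": 0},{"claw": 255,"translation": [0,0,-0.006],"twist": 0},{"claw": 255,"translation": [0,0,0],"twist": 0}])

```text
time: 48.75
ee_pos: [0.5756, 0.1669, 0.0913]
tool_rot: [180.0, -0.0, 90.0]
ft_force: [0.6, 1.7, 1.5]
width: 0.002
gripper_force: 0.7
```

drive_tool(targets=[{"claw": 255,"translation": [-0.005,0,0],"twist": 0},{"claw": 255,"translation": [-0.005,0,0],"twist": 0},{"claw": 255,"translation": [-0.005,0,0],"twist": 0},{"claw": 255,"translation": [-0.005,0,0],"twist": 0},{"claw": 255,"translation": [-0.005,0,0],"twist": 0},{"claw": 255,"translation": [0,0,0],"twist": 0}])

```text
time: 49.5
ee_pos: [0.5752, 0.1413, 0.0904]
tool_rot: [-180.0, 0.0, 89.9]
ft_force: [-0.1, -0.5, 0.2]
width: -0.002
gripper_force: 0.0
```

drive_tool(targets=[{"claw": 255,"translation": [-0.005,0,0],"twist": 0},{"claw": 255,"translation": [-0.005,0,0],"twist": 0},{"claw": 255,"translation": [-0.005,0,0],"twist": 0},{"claw": 255,"translation": [-0.005,0,0],"twist": 0},{"claw": 255,"translation": [-0.005,0,0],"twist": 0},{"claw": 255,"translation": [-0.005,0,0],"twist": 0},{"claw": 255,"translation": [-0.005,0,0],"twist": 0},{"claw": 255,"translation": [0,0,0],"twist": 0}])

```text
time: 50.5
ee_pos: [0.5754, 0.1064, 0.0907]
tool_rot: [180.0, -0.0, 89.9]
ft_force: [0.5, 0.5, 0.9]
width: 0.002
gripper_force: 0.0
```

drive_tool(targets=[{"claw": 255,"translation": [-0.02,0,0],"twist": 0},{"claw": 255,"translation": [-0.02,0,0],"twist": 0},{"claw": 255,"translation": [0,0,0.005],"twist": 0},{"claw": 255,"translation": [0,0,0.004],"twist": 0},{"claw": 255,"translation": [0,0,0.003],"twist": 0},{"claw": 255,"translation": [0,0,0],"twist": 0},{"claw": 255,"translation": [0,0,0],"twist": 0}])

```text
time: 51.38
ee_pos: [0.5754, 0.0671, 0.0788]
tool_rot: [180.0, -0.0, 90.0]
ft_force: [0.7, 0.6, -0.4]
width: 0.003
gripper_force: 0.0
```

```bash
python3 go.py .576 .068 .078 90
```

```text
51.38 [0.5754 0.0671 0.0788] [ 1.7999e+02 -1.0000e-02  9.0000e+01] d(mm) [0.9 0.6 0.8] twist -0.0
```

drive_tool(targets=[{"claw": 255,"translation": [0,0,0.002],"twist": 0},{"claw": 255,"translation": [0,0,0.002],"twist": 0},{"claw": 255,"translation": [0,0,0],"twist": 0},{"claw": 255,"translation": [0,0,0],"twist": 0}])

```text
time: 51.88
ee_pos: [0.5753, 0.0668, 0.0747]
tool_rot: [180.0, -0.0, 90.0]
ft_force: [0.0, -0.1, -0.1]
width: 0.0
gripper_force: 0.0
```

drive_tool(targets=[{"claw": 255,"translation": [0,0,0.002],"twist": 0},{"claw": 255,"translation": [0,0,0.001],"twist": 0},{"claw": 255,"translation": [0,0,0],"twist": 0},{"claw": 255,"translation": [0,0,0],"twist": 0}])

```text
time: 52.38
ee_pos: [0.5757, 0.0668, 0.0732]
tool_rot: [179.9, -0.0, 90.0]
ft_force: [-3.3, 0.3, 7.6]
width: -0.001
gripper_force: 3.8
```

drive_tool(targets=[{"claw": 255,"translation": [0,0,-0.01],"twist": 0},{"claw": 255,"translation": [0,0,-0.04],"twist": 0},{"claw": 255,"translation": [0,0,-0.05],"twist": 0},{"claw": 255,"translation": [-0.048,0,0],"twist": 0},{"claw": 255,"translation": [-0.048,0,0],"twist": 0},{"claw": 255,"translation": [-0.048,0,0],"twist": 0},{"claw": 255,"translation": [-0.048,0,0],"twist": 0},{"claw": 255,"translation": [-0.048,0,0],"twist": 0},{"claw": 255,"translation": [-0.048,0,0],"twist": 0},{"claw": 255,"translation": [-0.048,0,0],"twist": 0},{"claw": 255,"translation": [0,0,0],"twist": 0},{"claw": 255,"translation": [0,0,0],"twist": 0},{"claw": 255,"translation": [0,0,0],"twist": 0},{"claw": 255,"translation": [0,0,0],"twist": 0}])

```text
time: 54.12
ee_pos: [0.5754, -0.2682, 0.1719]
tool_rot: [180.0, -0.0, 90.1]
ft_force: [0.1, 0.1, 0.4]
width: -0.008
gripper_force: 0.0
```

```bash
python3 go.py .576 -.269 .078 90
```

```text
54.12 [ 0.5754 -0.2682  0.1719] [179.98  -0.    90.05] d(mm) [-0.8  0.5 93.9] twist 0.05
```

drive_tool(targets=[{"claw": 255,"translation": [0,0,0.04],"twist": 0},{"claw": 255,"translation": [0,0,0.04],"twist": 0},{"claw": 255,"translation": [0,0,0.014],"twist": 0},{"claw": 255,"translation": [0,0,0],"twist": 0},{"claw": 255,"translation": [0,0,0],"twist": 0},{"claw": 255,"translation": [0.005,0,0],"twist": 0},{"claw": 255,"translation": [0.005,0,0],"twist": 0},{"claw": 255,"translation": [0.005,0,0],"twist": 0},{"claw": 255,"translation": [0.005,0,0],"twist": 0},{"claw": 255,"translation": [0.005,0,0],"twist": 0},{"claw": 255,"translation": [0,0,0],"twist": 0}])

```text
time: 55.5
ee_pos: [0.5754, -0.2442, 0.0782]
tool_rot: [179.9, 0.0, 90.0]
ft_force: [0.9, -1.9, 1.6]
width: 0.0
gripper_force: 0.9
```

drive_tool(targets=[{"claw": 255,"translation": [0.005,0,0],"twist": 0},{"claw": 255,"translation": [0.005,0,0],"twist": 0},{"claw": 255,"translation": [0,0,0],"twist": 0}])

```text
time: 55.88
ee_pos: [0.5751, -0.2335, 0.0774]
tool_rot: [-180.0, -0.0, 90.0]
ft_force: [0.3, -0.6, 0.0]
width: 0.003
gripper_force: 0.3
```

drive_tool(targets=[{"claw": 255,"translation": [0.005,0,0],"twist": 0},{"claw": 255,"translation": [0.005,0,0],"twist": 0},{"claw": 255,"translation": [0.005,0,0],"twist": 0},{"claw": 255,"translation": [0.005,0,0],"twist": 0},{"claw": 255,"translation": [0,0,-0.006],"twist": 0},{"claw": 255,"translation": [0,0,-0.006],"twist": 0},{"claw": 255,"translation": [0,0,0],"twist": 0}])

```text
time: 56.75
ee_pos: [0.5754, -0.2143, 0.0903]
tool_rot: [180.0, 0.0, 90.0]
ft_force: [0.2, -1.3, 1.0]
width: -0.001
gripper_force: 0.8
```

drive_tool(targets=[{"claw": 255,"translation": [0.005,0,0],"twist": 0},{"claw": 255,"translation": [0.005,0,0],"twist": 0},{"claw": 255,"translation": [0.005,0,0],"twist": 0},{"claw": 255,"translation": [0.005,0,0],"twist": 0},{"claw": 255,"translation": [0.005,0,0],"twist": 0},{"claw": 255,"translation": [0,0,0],"twist": 0}])

```text
time: 57.5
ee_pos: [0.575, -0.1885, 0.0893]
tool_rot: [-180.0, -0.0, 90.0]
ft_force: [0.6, 0.9, -0.4]
width: 0.001
gripper_force: 0.1
```

drive_tool(targets=[{"claw": 255,"translation": [0.005,0,0],"twist": 0},{"claw": 255,"translation": [0.005,0,0],"twist": 0},{"claw": 255,"translation": [0.005,0,0],"twist": 0},{"claw": 255,"translation": [0.005,0,0],"twist": 0},{"claw": 255,"translation": [0.005,0,0],"twist": 0},{"claw": 255,"translation": [0.005,0,0],"twist": 0},{"claw": 255,"translation": [0.005,0,0],"twist": 0},{"claw": 255,"translation": [0,0,0],"twist": 0}])

```text
time: 58.5
ee_pos: [0.5752, -0.1538, 0.0897]
tool_rot: [180.0, -0.0, 90.0]
ft_force: [0.1, 0.1, 0.3]
width: -0.002
gripper_force: 0.0
```

drive_tool(targets=[{"claw": 255,"translation": [0.02,0,0],"twist": 0},{"claw": 255,"translation": [0.02,0,0],"twist": 0},{"claw": 255,"translation": [0,0,0.006],"twist": 0},{"claw": 255,"translation": [0,0,0.006],"twist": 0},{"claw": 255,"translation": [0,0,0.003],"twist": 0},{"claw": 255,"translation": [0,0,0.002],"twist": 0},{"claw": 255,"translation": [0,0,0.001],"twist": 0},{"claw": 255,"translation": [0,0,0.001],"twist": 0},{"claw": 255,"translation": [0,0,0],"twist": 0},{"claw": 255,"translation": [0,0,0],"twist": 0}])

```text
time: 59.75
ee_pos: [0.5753, -0.1145, 0.0727]
tool_rot: [180.0, 0.0, 89.9]
ft_force: [-6.7, 0.6, 11.6]
width: 0.001
gripper_force: 5.4
```

Contact at the shut height on the right too. Retreat clear of both covers and take the last look.

drive_tool(targets=[{"claw": 255,"translation": [0,0,-0.01],"twist": 0},{"claw": 255,"translation": [0,0,-0.04],"twist": 0},{"claw": 255,"translation": [0,0,-0.05],"twist": 0},{"claw": 255,"translation": [0,0,-0.05],"twist": 0},{"claw": 255,"translation": [0,-0.05,0],"twist": 0},{"claw": 255,"translation": [0,-0.05,0],"twist": 0},{"claw": 255,"translation": [0,-0.05,0],"twist": 0},{"claw": 255,"translation": [-0.04,0,0],"twist": 0},{"claw": 255,"translation": [-0.05,0,0],"twist": 0},{"claw": 255,"translation": [-0.05,0,0],"twist": 0},{"claw": 255,"translation": [-0.05,0,0],"twist": 0},{"claw": 255,"translation": [0,0,0],"twist": 0},{"claw": 255,"translation": [0,0,0],"twist": 0}])

```text
time: 61.38
ee_pos: [0.4251, -0.3039, 0.2207]
tool_rot: [180.0, -0.0, 90.0]
ft_force: [0.3, -0.3, 0.5]
width: 0.0
gripper_force: 0.0
```

```bash
python3 - <<'E'
from h import *
t=snap('top'); c=snap('scene')
a=cv2.resize(t['pixels'][130:320,180:510],(800,461),interpolation=cv2.INTER_CUBIC)[:300]
a=cv2.resize(t['pixels'][140:300,220:460],(400,300)); b=cv2.resize(c['pixels'][130:350,200:400],(400,440))
im=np.zeros((440,800,3),np.uint8); im[:300,:400]=a; im[:,400:]=b
cv2.imwrite('pics/l.png',cv2.convertScaleAbs(im,alpha=1.2,beta=10))
E
```

```text
(no output)
```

View pics/l.png

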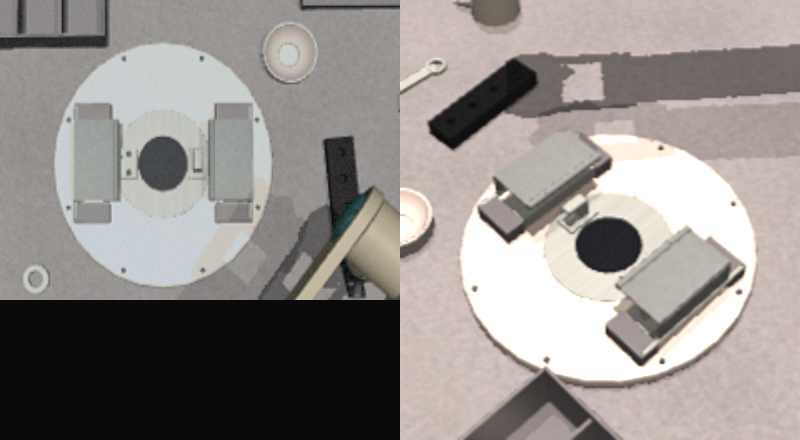

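Both covers lie flat over their rails, in the top view at about (97,160) and (231,160). The rack is empty and the bystanders are in place, so I'm handing in.

```bash
python3 -c "
from cell import ctrl
print(ctrl.job_done())"
```

```text
the job is handed in; nothing more can be done
None
```

All three pins are upright and fully home in the left rail (the side away from the hook) and both covers are shut, handed in at about 61 s. My first tries at closing the left cover pressed the closed gripper on it at up to about 90 N; if the gripper's body or links took that, not the fingers, it breaks the 40 N limit.

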